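# Sort the seed bench: vials, dish and forceps put away

## Task

Put the loose things on the bench away where each belongs: the red-capped vial upright in a free cell of the red box, the black-capped vial upright in a free cell of the black box, the loose petri dish flat on top of the dish that already lies between the posts of the dish stand, and the forceps lying in the open instrument tin. Then close the tin's lid, and do not knock over the brown spirit bottle.

Things in the scene. Friction and masses are not known exactly. Their poses are not given: they have to be found in the camera images.
- red_vial: loose specimen vial with a red screw cap, standing upright on the table, glass body 23 mm in diameter to a height of 46 mm, cap 20 mm in diameter from 46 to 62 mm, about 20 g. Origin: centre of the underside; z up through the cap. (Another red-capped vial is fixed in the red box.)
- black_vial: loose specimen vial with a black screw cap, standing upright on the table, glass body 23 mm in diameter to a height of 46 mm, cap 20 mm in diameter from 46 to 62 mm, about 20 g. Origin: centre of the underside; z up through the cap. (Another black-capped vial is fixed in the black box.)
- dish: loose lidded petri dish with pale green medium, clear, round, 61 mm in diameter and 15 mm high, lying flat on the table, about 30 g; it is gripped across its diameter (the pads meet at about 57 mm). Origin: centre of the underside; z up.
- forceps: loose steel dissecting forceps lying flat on the table, 161 mm long along its y axis, 17 mm wide along x at the middle, 9 mm high, about 25 g; grip at the middle across x. Origin: centre of the underside; z up.
- red_vial_box: fixed open vial box, red walls and cross divider (29 mm high), white floor; 92 x 92 x 32 mm, walls and floor 4 mm thick. Four 40 mm square cells centred at (+-22, +-22) mm; a red-capped vial like the loose one is fixed in cell (+22, +22), top at 66 mm; the other three are free. Origin: centre of underside; z up, x, y along the walls; a blank label card is on the -x side.
- black_vial_box: fixed open vial box, black walls and cross divider (29 mm high), white floor; 92 x 92 x 32 mm, walls and floor 4 mm thick. Four 40 mm square cells centred at (+-22, +-22) mm; a black-capped vial like the loose one is fixed in cell (+22, +22), top at 66 mm; the other three are free. Origin: centre of underside; z up, x, y along the walls; a blank label card is on the -x side.
- dish_stand: fixed steel plate 92 x 92 x 5 mm with four steel posts, 6 mm thick, tops at 45 mm, at (+-30, +-30) mm. A tan dish of the loose one's size is fixed between them; the loose dish rests on it with its underside at 18 mm and about 8 mm of play to the posts. Fingers closing along the stand's x or y axis pass between the posts. Origin: centre of the underside; z up.
- tin: fixed white enamel instrument tin with blue edges. Outside 82 mm along x (-39 to +43 mm), 190 mm along y, rim at z = 26 mm. Bed at z = 11 mm, clear from -35 to +39 mm along x and +-91 mm along y (three slim tools in it are part of the bed). The lid is hinged on the +x long side (away from the robot), hinge line x = +44, z = 27 mm. Origin: underside, mid-length; z up, y along its length.
- tin_lid (a joint): lid angle in rad: 0 shut, 1.83 fully open. At the start it leans back open by itself, its 190 mm wide free edge about 110 mm above the table at x = +66 mm in the tin's frame. Pushed from behind (from the tin's +x side) past the upright it falls shut by its own weight; light, no latch.
- spirit_bottle: loose brown glass spirit bottle with a black cap, a bystander standing upright, 62 mm in diameter, 117 mm high. Origin: centre of the underside; z up.

How it is judged:
At the end, for the whole second after the job is handed in: Each vial upright (0.3 rad) on the floor of a cell of its own colour's box; loose dish flat (0.12 rad) on the dish in the stand, centres within 15 mm; forceps on the tin's bed, middles within 25 mm lengthwise; lid shut (under 0.08 rad); spirit bottle standing; all at rest (x of red_vial in the frame of red_vial_box between -0.044 and 0.044 m and y of red_vial in the frame of red_vial_box between -0.044 and 0.044 m and z of red_vial in the frame of red_vial_box between 0 and 0.01 m and angle between each of red_vial, black_vial, spirit_bottle's own z axis and vertical below 0.3 rad and linear speed of each of red_vial, black_vial, dish, forceps below 0.03 m/s and x of black_vial in the frame of black_vial_box between -0.044 and 0.044 m and y of black_vial in the frame of black_vial_box between -0.044 and 0.044 m and z of black_vial in the frame of black_vial_box between 0 and 0.01 m and horizontal distance between dish and dish_stand below 0.015 m and angle between dish's own z axis and vertical below 0.12 rad and z of dish in the frame of dish_stand between 0.012 and 0.026 m and x of forceps in the frame of tin between -0.034 and 0.038 m and y of forceps in the frame of tin between -0.025 and 0.025 m and z of forceps in the frame of tin between 0.006 and 0.018 m and value of joint tin_lid below 0.08 rad); the robot touches nothing.
It fails at once if the spirit bottle is knocked over (angle between spirit_bottle's own z axis and vertical above 0.6 rad).
It also fails if it takes over 109 s, if anything falls off the work surface, if the arm or the gripper's body presses on something with over 40 N, if the wrist force passes 120 N, or if a joint passes its speed limit or range.

## Robot

A 7-joint arm with a two-finger parallel gripper is mounted at the origin on the work surface; the furniture and walls round the work are solid. World frame = base frame: x ahead of the robot, y to its left, z up, the work surface at z = 0. Lengths are in m, angles in rad, forces in N, time in s.
With the tool pointing down it reaches from about 0.35 to 0.9 m from the base axis. Payload 8.1 kg.
Tool frame: the origin (TCP) lies at the very end of the fingers, on their centre line; the grasp point (between the pads) lies 19 mm behind it (arm.grasp_offset is the distance from the TCP to the grasp point, in m); z points along the fingers, y is the direction in which the jaws open and shut (so a half turn about z gives the same grasp; the last joint's range is limited). The gripper opens to 92 mm and grips with 3 to 60 N. Pads are 19 mm wide; open, the fingers measure 130 mm over their backs; the gripper's body (75 mm by 190 mm) begins 47 mm behind the grasp point.
Start: joints at [-1.426, 0.434, 0.025, 1.573, -0.012, 1.134, -0.075], TCP at [0.153, 0.606, 0.203] pointing down, gripper open.
Joint ranges: [-2.62, 2.62], [-0.44, 2.09], [-1.27, 1.32], [0.08, 2.57], [-1.32, 4.46], [0.12, 2], [-2.74, 2.74]. Speed limits (rad/s): [2.22, 2.22, 3.01, 3.01, 3.14, 3.14, 3.14].

## Interface

Orientations are given as a rotation vector (axis times angle).
In Python, from cell import arm, eyes, workorder gives the robot as it stands.
- The arm moves only by the shell command python3 -m inch 'ROWS' [FORCE]. ROWS is JSON, a list that holds one entry, the list of rows, each a list of 5 numbers: the closure, from 0 (fully open) to 1 (shut), then the shift along the tool's x, y, z in mm, then the turn about the tool's z in degrees. A call has 1 to 12 rows; each row shifts and turns the pose as measured when the row begins, along the tool's axes as they then stand; what a row does not reach is not made up. A row lasts 1/10 s, in which the tool goes at most 50 mm and 8.59 degrees, less where a joint would pass 70% of its speed; a pose out of reach is approached as far as the arm can. A call with a gripper value outside its range is refused whole. The fingers move at their own pace and stop on an object; FORCE is the grip in N (left out, the last holds). Time passes only in rows, so rows that do not move let the fingers close. It gives the time, the measured TCP pose, the force and the opening at its end, in the units of the state.
- arm.observe(): the state, without advancing time (a new reading comes with each control period).
- eyes.get_image(name): name is "side" or "top" or "wrist"; returns a dict with "frame" (480x640x3 uint8, blue, green, red), "intrinsics" (3x3 intrinsics, pixels), "rvec" (rotation vector, rad) and "tvec" (3), from world to camera coordinates, as OpenCV has them; the wrist camera has in their place "T_tool_cam" (4x4, takes a point from camera to tool coordinates, whose origin is the TCP and whose axes are the flange's). Camera axes: x right, y down, z forward; pixel columns grow to the right and rows downward; lengths in m; the calibration is good to about 2 mm. A picture is of the moment at which its call begins: read the wrist's pose just before it. There is no depth.
- workorder.sign_off(): hands the job in, once; it reports no verdict.
The state is a dict: "clock": time; "joints": joint angles; "dq": joint speeds; "joint_efforts": joint torques, N m; "position": TCP position; "ee_rot": TCP orientation; "force": force on the tool from outside, world axes, zero at the start; "ft_torque": the same for the moment, N m; "width": opening from 0.0 (shut) to 1.0 (fully open).
Only numpy, scipy, OpenCV 4.12 (cv2) and the standard library are available. Lean on these libraries where they do the work, as an engineer would, in place of code of your own. Each camera call takes 0.05 s, during which the arm holds its last target.

## Working session

There is one attempt and no reset: what is moved stays moved. The work goes in short steps, Python scripts to look and compute and a shell command to move; the robot and the scene stay as the last step left them, time stands still between calls to the robot, and variables do not carry over. Pictures are saved under pics/ and viewed, and the job is handed in when it is done.

```bash
ls -la && mkdir -p pics
python3 - <<'E'
from cell import arm, eyes, workorder
import cv2
s=arm.observe(); print(s, arm.grasp_offset)
for n in ("side","top","wrist"):
    d=eyes.get_image(n); cv2.imwrite(f"pics/{n}0.png",d["frame"])
    print(n,{k:v for k,v in d.items() if k!="frame"})
E
```

```text
total 12
drwxr-xr-x  3 agent agent 4096 Dec  6 07:52 .
drwxr-xr-x 23 root  root  4096 Dec  6 07:52 ..
drwxr-xr-x  2 agent agent 4096 Dec  6 07:52 pics
{'clock': 0.0, 'joints': array([-1.42560619,  0.43523711,  0.02494893,  1.57413992, -0.01161966,
        1.13398066, -0.07511613]), 'dq': array([ 5.10065112e-04, -2.07207591e-04,  8.67513565e-04, -1.59066985e-03,
        3.96692671e-05,  8.88049160e-04,  8.17298323e-04]), 'joint_efforts': array([ 1.83038424e-03, -6.67862821e+01,  9.86196287e-01, -3.14447844e+01,
       -6.02817675e-02,  4.32719069e-02,  1.50455844e-04]), 'position': array([0.15318901, 0.60534669, 0.20171938]), 'ee_rot': array([-3.88336283e-01, -3.11741578e+00,  2.54158561e-03]), 'force': array([0.10752976, 0.10646619, 0.70734661]), 'ft_torque': array([ 0.02797598,  0.05791949, -0.04230849]), 'width': 0.9996678182626575} 0.0188
side {'intrinsics': array([[518.43277574,   0.        , 309.95350494],
       [  0.        , 518.43277574, 239.99534064],
       [  0.        ,   0.        ,   1.        ]]), 'rvec': array([ 1.92571901, -0.27563566,  0.1641765 ]), 'tvec': array([
[... 158 characters left out ...]
7],
       [  0.        ,   0.        ,   1.        ]]), 'rvec': array([ 2.19568952, -2.13824076,  0.13831581]), 'tvec': array([-0.01215759,  0.52718076,  0.95640855])}
wrist {'intrinsics': array([[422.63871662,   0.        , 314.3844603 ],
       [  0.        , 422.63871662, 242.97164704],
       [  0.        ,   0.        ,   1.        ]]), 'T_tool_cam': array([[ 2.84778310e-04, -9.50280298e-01, -3.11395687e-01,
         8.55185667e-02],
       [ 9.99999819e-01,  4.35625932e-04, -4.14869209e-04,
        -8.92515315e-04],
       [ 5.29894072e-04, -3.11395513e-01,  9.50280250e-01,
        -1.82019745e-01],
       [ 0.00000000e+00,  0.00000000e+00,  0.00000000e+00,
         1.00000000e+00]])}
```

View pics/top0.png

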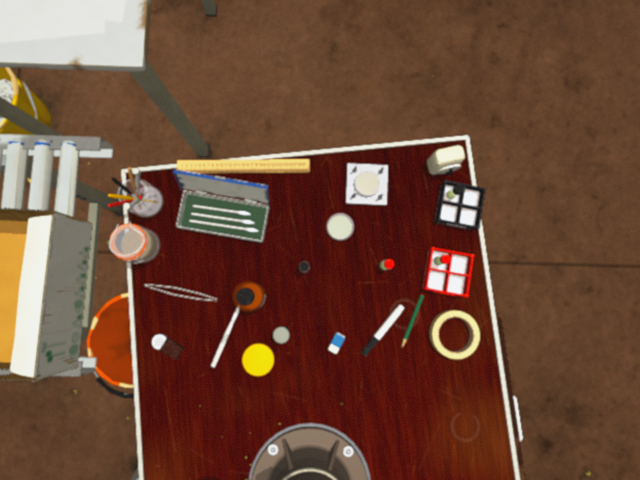

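View pics/side0.png

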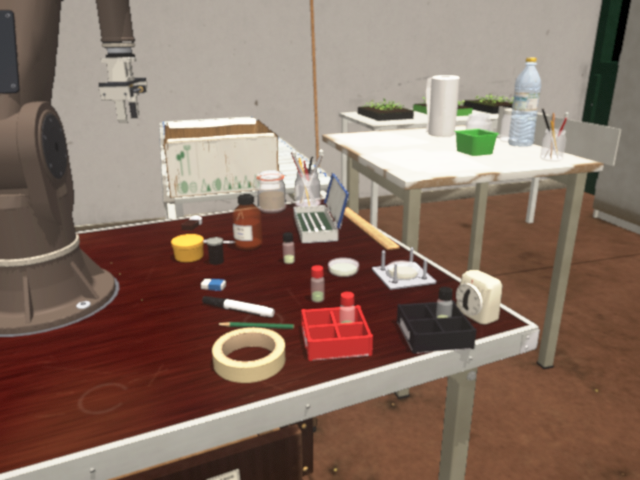

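View pics/wrist0.png

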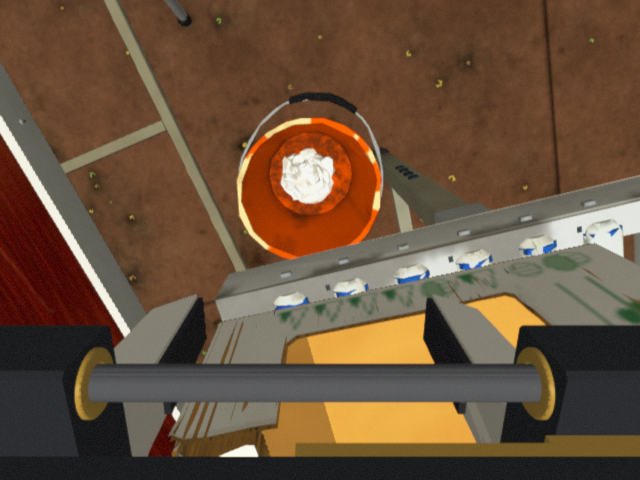

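```bash
cat > h.py <<'E'
from cell import arm, eyes, workorder
import numpy as np, cv2
from scipy.spatial.transform import Rotation as R
def cam(name):
    s=arm.observe(); d=eyes.get_image(name); K=d["intrinsics"]
    if name=="wrist":
        T=np.eye(4); T[:3,:3]=R.from_rotvec(s["ee_rot"]).as_matrix(); T[:3,3]=s["position"]
        T=T@d["T_tool_cam"]
    else:
        T=np.eye(4); T[:3,:3]=cv2.Rodrigues(d["rvec"])[0]; T[:3,3]=d["tvec"]; T=np.linalg.inv(T)
    return d["frame"],K,T
def ray(K,T,p):
    v=T[:3,:3]@np.array([(p[0]-K[0,2])/K[0,0],(p[1]-K[1,2])/K[1,1],1.]); return T[:3,3],v
def onplane(K,T,p,z):
    o,v=ray(K,T,p); return (o+v*(z-o[2])/v[2])
def proj(K,T,P):
    c=np.linalg.inv(T)@np.append(P,1); return (K@(c[:3]/c[2]))[:2]
def tri(K1,T1,p1,K2,T2,p2):
    a,u=ray(K1,T1,p1); b,v=ray(K2,T2,p2)
    t=np.linalg.lstsq(np.c_[u,-v],b-a,rcond=None)[0]; A=a+u*t[0]; B=b+v*t[1]
    return (A+B)/2,np.linalg.norm(A-B)
def yaw():
    "angle of tool y axis in world xy (deg)"
    s=arm.observe(); M=R.from_rotvec(s["ee_rot"]).as_matrix(); return np.degrees(np.arctan2(M[1,1],M[0,1]))
def delta(target,ydeg=None):
    "mm along tool axes now, and after turning to ydeg; turn about tool z (deg)"
    s=arm.observe(); M=R.from_rotvec(s["ee_rot"]).as_matrix()
    d=(np.array(target)-s["position"])*1000
    y=np.degrees(np.arctan2(M[1,1],M[0,1])); out={"clock":round(s["clock"],2),"pos":s["position"].round(4),"yaw":round(y,1),"tool_now":(M.T@d).round(1),"width":round(s["width"]*92,1),"tilt":round(np.degrees(np.arccos(-M[2,2])),2),"j":s["joints"].round(2)}
    if ydeg is not None:
        t=(ydeg-y+90)%180-90
        # turning about tool z (down) by +a changes world yaw by -a
        M2=M@R.from_euler('z',-t,degrees=True).as_matrix()
        out["turn"]=round(-t,1); out["tool_after_turn"]=(M2.T@d).round(1)
    print(out); return out
E
python3 - <<'E'
from h import *
f,K,T=cam("top"); print(T[:3,3])
cv2.imwrite("pics/topA.png",cv2.resize(f[140:320,110:310],None,fx=4,fy=4,interpolation=cv2.INTER_CUBIC)[:600,:800])
cv2.imwrite("pics/topB.png",cv2.resize(f[140:320,300:500],None,fx=4,fy=4,interpolation=cv2.INTER_CUBIC)[:600,:800])
f,K,T=cam("side"); print(T[:3,3], T[:3,2])
cv2.imwrite("pics/sideA.png",cv2.resize(f[165:365,280:480],None,fx=3,fy=3,interpolation=cv2.INTER_CUBIC)[:600,:800])
E
```

```text
[0.41308866 0.01178373 1.01094192]
[ 0.24665954 -0.93791296  0.42850046] [ 0.24487312  0.8992087  -0.36257532]
```

View pics/topA.png

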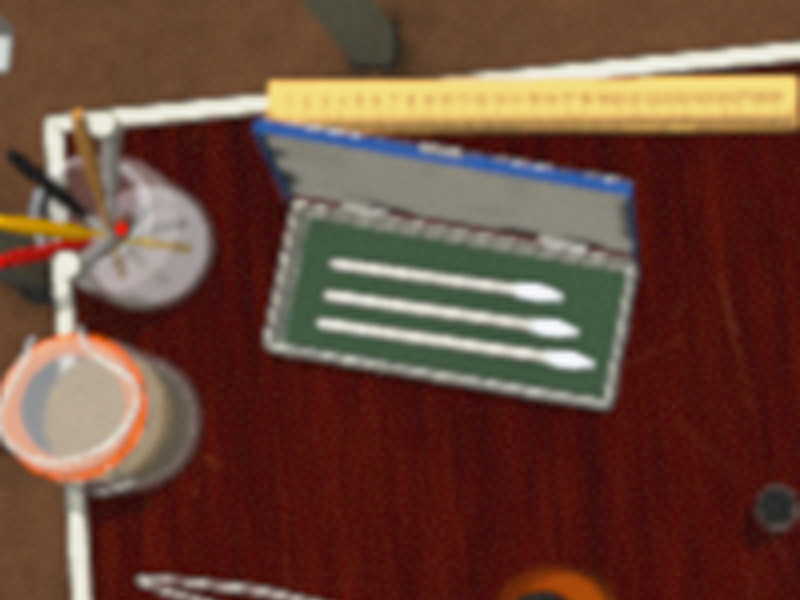

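View pics/topB.png

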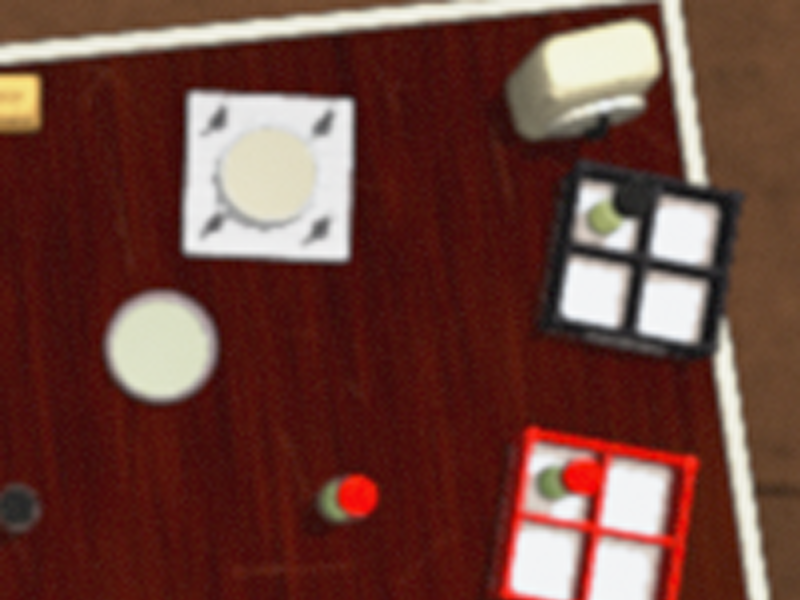

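View pics/sideA.png

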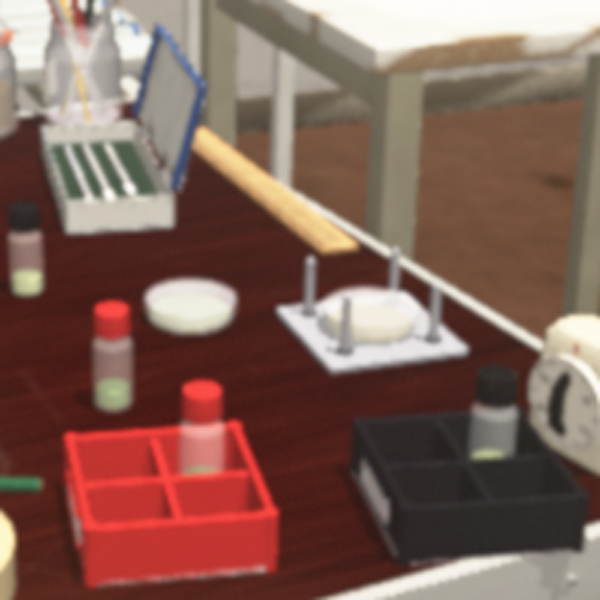

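```bash
cat > m0.py <<'E'
from h import *
f,K,T=cam("top")
hsv=cv2.cvtColor(f,cv2.COLOR_BGR2HSV); H,S,V=[hsv[...,i].astype(int) for i in range(3)]
def comp(m,x0,y0,x1,y1):
    mm=np.zeros_like(m,np.uint8); mm[y0:y1,x0:x1]=m[y0:y1,x0:x1]
    n,l,st,c=cv2.connectedComponentsWithStats(mm); i=1+np.argmax(st[1:,4]); 
    return (l==i).astype(np.uint8),c[i],st[i]
def rect(mask,z):
    c=cv2.findContours(mask,cv2.RETR_EXTERNAL,cv2.CHAIN_APPROX_NONE)[0]; c=max(c,key=cv2.contourArea)
    W=np.array([onplane(K,T,p[0],z)[:2] for p in c])*1000
    r=cv2.minAreaRect(W.astype(np.float32)); return np.round(r[0],1),np.round(r[1],1),round(r[2],1)
red=((H<8)|(H>172))&(S>200)&(V>150)
m,c,s=comp(red,372,252,402,278); print("red cap",c,s[2:],onplane(K,T,c,.062)[:2].round(4))
m,c,s=comp(red,415,240,485,305); print("red box",rect(m,.03),s)
blk=(V<70)&(S<120)
m,c,s=comp(blk,290,255,318,280); print("black cap",c,s,onplane(K,T,c,.062)[:2].round(4))
m,c,s=comp(blk,425,170,495,240); print("black box",rect(m,.031),s)
gm=(V>150)&(S<90)
m,c,s=comp(gm,322,205,360,247); print("dish",c,s,rect(m,.015))
m,c,s=comp((V>140)&(S<60),340,155,395,212); print("stand",c,s,rect(m,.005))
gr=(H>40)&(H<95)&(S>40)
m,c,s=comp(gr,170,180,275,250); m=cv2.morphologyEx(m,cv2.MORPH_CLOSE,np.ones((9,9))); print("tin bed",c,s,rect(m,.011))
m,c,s=comp((V>90)&(S<120),135,275,225,308); print("forceps",c,s,rect(m,.006))
m,c,s=comp((V<60)&(S<140),232,282,258,310); print("bottlecap",c,s,onplane(K,T,c,.117))
E
python3 m0.py
```

```text
red cap [389.15189873 263.44303797] [10 10 79] [ 0.4719 -0.1545]
red box (array([ 458.7, -291.1]), array([95.3, 96.5]), 81.2) [430 247  45  51 388]
black cap [303.18309859 266.43661972] [299 262  10  10  71] [0.4608 0.0253]
black box (array([ 606.8, -314.3]), array([ 99.8, 101.8]), 80.4) [435 180  51  50 794]
dish [339.73012939 226.21441774] [327 214  26  26 541] (array([553.9, -52. ]), array([56. , 55.5]), 1.3)
stand [366.58565244 183.75695733] [ 346  163   42   42 1617] (array([ 655. , -112.2]), array([93.2, 93.4]), 89.1)
tin bed [222.99700419 215.30617136] [ 181  195   85   44 1669] (array([570.3, 207.4]), array([180.1,  70.9]), 81.6)
forceps [180.92857143 292.09266409] [144 283  74  19 518] (array([400.7, 293.1]), array([164.2,  22.5]), 80.3)
bottlecap [244.74770642 296.25688073] [237 289  17  16 218] [0.39700602 0.13673442 0.117     ]
```

The top view shows the loose things well separated: red vial (389,263), black vial (303,266), dish (340,226), forceps (181,292) and bottle (245,296). I'll take the forceps first.

```bash
python3 -c "
from h import *
delta([.40,.293,.2],-9.7)"; python3 -m inch --help 2>&1 | head -5
```

```text
{'clock': 0.3, 'pos': array([0.1533, 0.6058, 0.2023]), 'yaw': np.float64(75.8), 'tool_now': array([-315.9, -242.7,    2.4]), 'width': 92.0, 'tilt': np.float64(0.03), 'j': array([-1.43,  0.43,  0.03,  1.57, -0.01,  1.13, -0.08]), 'turn': np.float64(85.5), 'tool_after_turn': array([-266.7,  295.9,    2.4])}
invalid input: not JSON, or not a number
```

```bash
python3 -m inch '[[[0,-39,-30,0,0],[0,-39,-30,0,0],[0,-39,-30,0,0],[0,-39,-30,0,0],[0,-39,-30,0,0],[0,-39,-30,0,0],[0,-39,-30,0,0],[0,-39,-30,0,0]]]' 20 && python3 -c "
from h import *
delta([.40,.293,.2],-9.7)"
```

```text
clock: 1.1
position: [0.3971, 0.2965, 0.2006]
ee_rot: [-0.366, -3.118, -0.006]
force: [1.0, 0.2, -0.1]
width: 0.997
{'clock': 1.1, 'pos': array([0.3971, 0.2965, 0.2006]), 'yaw': np.float64(76.6), 'tool_now': array([-3.7, -2.7,  0.6]), 'width': 91.7, 'tilt': np.float64(0.25), 'j': array([-0.88,  0.22,  0.16,  1.89, -0.05,  1.03,  0.64]), 'turn': np.float64(86.3), 'tool_after_turn': array([-3. ,  3.5,  0.6])}
```

```bash
python3 -m inch '[[[0,0,0,0,8.5],[0,0,0,0,8.5],[0,0,0,0,8.5],[0,0,0,0,8.5],[0,0,0,0,8.5],[0,0,0,0,8.5],[0,0,0,0,8.5],[0,0,0,0,8.5],[0,0,0,0,8.5],[0,0,0,0,8.5]]]' && python3 -c "
from h import *
delta([.40,.293,.2],-9.7)"
```

```text
clock: 2.1
position: [0.4037, 0.2863, 0.2017]
ee_rot: [-2.398, -2.027, -0.005]
force: [-0.2, -0.4, -0.7]
width: 1.0
{'clock': 2.1, 'pos': array([0.4037, 0.2863, 0.2017]), 'yaw': np.float64(-9.6), 'tool_now': array([ 6. , -4.8,  1.8]), 'width': 92.0, 'tilt': np.float64(0.2), 'j': array([-1.06,  0.22,  0.41,  1.91, -0.11,  1.03, -0.77]), 'turn': np.float64(0.1), 'tool_after_turn': array([ 6. , -4.8,  1.8])}
```

Run:
```python
from h import *
f,K,T=cam("wrist"); cv2.imwrite("pics/w1.png",f)
np.savez("w1.npz",f=f,K=K,T=T)
```

```text
(no output)
```

View pics/w1.png

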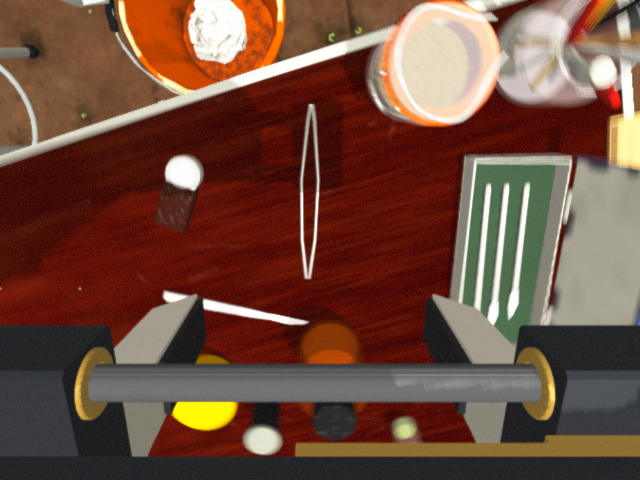

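Run:
```python
from h import *
d=np.load("w1.npz"); f,K,T=d["f"],d["K"],d["T"]
hsv=cv2.cvtColor(f,cv2.COLOR_BGR2HSV); H,S,V=[hsv[...,i].astype(int) for i in range(3)]
m=((V>100)&(S<110)).astype(np.uint8); m[:98]=0;m[290:]=0;m[:,:285]=0;m[:,335:]=0
c=cv2.findContours(cv2.morphologyEx(m,cv2.MORPH_CLOSE,np.ones((3,3))),cv2.RETR_EXTERNAL,cv2.CHAIN_APPROX_NONE)[0]
P=np.vstack(c)[:,0]
W=np.array([onplane(K,T,p,.006)[:2] for p in P])*1000
r=cv2.minAreaRect(W.astype(np.float32)); print(r); 
b=cv2.boxPoints(r); 
i=np.argmax(W[:,1]);j=np.argmin(W[:,1]); e=W[i]-W[j]; print(W[i],W[j],np.degrees(np.arctan2(e[1],e[0])), (W[i]+W[j])/2)
a=np.radians(np.degrees(np.arctan2(e[1],e[0]))-90)
delta([r[0][0]/1000,r[0][1]/1000,.003],np.degrees(a))
# tin bed corners from this view
g=((H>40)&(H<95)&(S>40)).astype(np.uint8); g[:150]=0; g[345:]=0; g[:,:455]=0
c=max(cv2.findContours(cv2.morphologyEx(g,cv2.MORPH_CLOSE,np.ones((25,25))),cv2.RETR_EXTERNAL,cv2.CHAIN_APPROX_NONE)[0],key=cv2.contourArea)
for p in c[::30,0]: print(p,(onplane(K,T,p,.011)[:2]*1000).round(0),end=' ')
```

```text
((399.6145935058594, 291.6831359863281), (160.80502319335938, 17.23017692565918), 79.82563781738281)
[412.02016537 371.09855548] [383.59409347 212.87124685] 79.81526365472865 [397.80712942 291.98490117]
{'clock': 2.15, 'pos': array([0.4038, 0.2864, 0.2017]), 'yaw': np.float64(-10.1), 'tool_now': array([  3.8,  -5.1, 198.8]), 'width': 92.1, 'tilt': np.float64(0.2), 'j': array([-1.06,  0.22,  0.41,  1.91, -0.11,  1.03, -0.78]), 'turn': np.float64(0.1), 'tool_after_turn': array([  3.8,  -5.1, 198.8])}
[479 164] [551. 297.] [474 193] [545. 272.] [470 223] [540. 245.] [467 253] [536. 216.] [464 283] [532. 186.] [473 306] [539. 160.] [494 321] [558. 140.] [519 343] [582. 111.] [548 342] [611. 107.] [578 343] [641. 101.] [606 339] [668. 101.] [624 334] [686. 104.] [630 329] [691. 108.] [600 329] [662. 113.] [571 331] [634. 116.] [543 327] [606. 125.] [533 306] [597. 150.] [537 276] [601. 181.] [541 246] [604. 211.] [547 216] [610. 240.] [551 186] [613. 267.] [546 165] [609. 286.] [516 165] [583. 291.] [486 165] [557. 295.]
```

```bash
python3 -m inch '[[[0,1,-1.5,35,0],[0,1,-1.5,35,0],[0,1,-1.5,35,0],[0,1,-1,35,0],[0,0,0,15,0],[0,0,0,0,0]]]' && python3 -c "
from h import *
delta([.3996,.2917,.003],-10.2)"
```

```text
clock: 2.75
position: [0.401, 0.2946, 0.0435]
ee_rot: [-2.388, -2.037, -0.015]
force: [-0.5, -0.1, -0.2]
width: 1.001
{'clock': 2.75, 'pos': array([0.401 , 0.2946, 0.0435]), 'yaw': np.float64(-9.1), 'tool_now': array([-3.5, -1.1, 40.5]), 'width': 92.1, 'tilt': np.float64(0.57), 'j': array([-0.99,  0.44,  0.33,  2.08, -0.24,  0.64, -0.65]), 'turn': np.float64(1.1), 'tool_after_turn': array([-3.5, -1. , 40.5])}
```

```bash
python3 -m inch '[[[0.3,-1.5,-0.5,15,1],[0.3,-1,-0.5,13,0],[0.3,0,0,7,0],[0.3,0,0,0,0]]]' && python3 -c "
from h import *
delta([.3996,.2917,.003],-10.2)"
```

```text
clock: 3.15
position: [0.4015, 0.2942, 0.0102]
ee_rot: [-2.398, -2.024, -0.02]
force: [-0.8, -0.1, 0.4]
width: 0.726
{'clock': 3.15, 'pos': array([0.4015, 0.2942, 0.0102]), 'yaw': np.float64(-9.7), 'tool_now': array([-2.8, -1.5,  7.2]), 'width': 66.8, 'tilt': np.float64(0.78), 'j': array([-0.96,  0.5 ,  0.3 ,  2.11, -0.28,  0.56, -0.63]), 'turn': np.float64(0.5), 'tool_after_turn': array([-2.8, -1.4,  7.2])}
```

```bash
python3 -m inch '[[[0.4,-3,-1.5,5,0.5],[0.4,0,0,3,0],[1,0,0,0,0],[1,0,0,0,0],[1,0,0,0,0],[1,0,0,0,0],[1,0,0,0,0]]]' 20 && python3 -c "
from h import *
delta([.3996,.2917,.003],-10.2)"
```

```text
clock: 3.85
position: [0.401, 0.2928, 0.0044]
ee_rot: [-2.405, -2.015, -0.027]
force: [0.1, -0.0, -0.0]
width: 0.218
{'clock': 3.85, 'pos': array([0.401 , 0.2928, 0.0044]), 'yaw': np.float64(-10.1), 'tool_now': array([-1.4, -1.2,  1.4]), 'width': 20.1, 'tilt': np.float64(1.03), 'j': array([-0.96,  0.5 ,  0.3 ,  2.12, -0.29,  0.54, -0.62]), 'turn': np.float64(0.1), 'tool_after_turn': array([-1.4, -1.2,  1.4])}
```

```bash
python3 -m inch '[[[1,0,0,0,0],[1,0,0,0,0],[1,0,0,-20,0],[1,0,0,-30,0],[1,0,0,-30,0],[1,0,0,-30,0],[1,0,0,0,0]]]' 20
python3 - <<'E'
from h import *
delta([.57,.207,.13],-8.4)
f,K,T=cam("wrist"); cv2.imwrite("pics/w2.png",f)
E
```

```text
clock: 4.55
position: [0.3992, 0.2903, 0.1173]
ee_rot: [-2.406, -2.014, -0.022]
force: [1.1, 0.1, -0.1]
width: 0.003
{'clock': 4.55, 'pos': array([0.3992, 0.2903, 0.1173]), 'yaw': np.float64(-10.1), 'tool_now': array([-51.8, 182.9, -12.2]), 'width': 0.3, 'tilt': np.float64(0.83), 'j': array([-1.05,  0.32,  0.4 ,  2.03, -0.18,  0.81, -0.73]), 'turn': np.float64(-1.7), 'tool_after_turn': array([-57.3, 181.2, -12.2])}
```

View pics/w2.png

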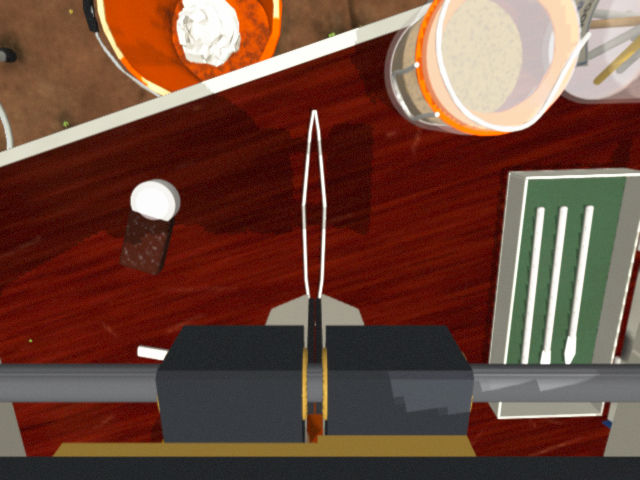

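Run:
```python
from h import *
f,K,T=cam("wrist")
s=arm.observe(); p=s["position"]; print("tcp proj",proj(K,T,p), "below on table", proj(K,T,[p[0],p[1],0.005]))
hsv=cv2.cvtColor(f,cv2.COLOR_BGR2HSV); H,S,V=[hsv[...,i].astype(int) for i in range(3)]
m=((V>100)&(S<110)).astype(np.uint8); m[:98]=0;m[296:]=0;m[:,:295]=0;m[:,335:]=0
P=np.vstack(cv2.findContours(cv2.morphologyEx(m,cv2.MORPH_CLOSE,np.ones((3,3))),cv2.RETR_EXTERNAL,cv2.CHAIN_APPROX_NONE)[0])[:,0]
W=np.array([onplane(K,T,q,.006)[:2] for q in P])*1000
print(cv2.minAreaRect(W.astype(np.float32)))
```

```text
tcp proj [314.38623572 292.0471176 ] below on table [313.56152296 229.67640195]
((401.4250793457031, 305.1671142578125), (134.6661834716797, 18.12880516052246), 79.21751403808594)
```

The forceps weren't caught: they still lie at rows 110–297 and the fingers are shut. The fingers were still closing when I lifted, and the tips were a bit high. I'll retry lower and wait for the grip.

```bash
python3 -m inch '[[[0,0,0,0,0],[0.3,0,0,0,0],[0.4,0,0,20,0],[0.4,0,0,30,0],[0.4,0,0,30,0],[0.4,0,0,20,0],[0.4,0,0,0,0]]]' 30 && python3 -c "
from h import *
delta([.3996,.2917,.001],-10.2)"
```

```text
clock: 5.35
position: [0.3952, 0.2878, 0.0059]
ee_rot: [-2.406, -2.016, -0.003]
force: [-0.8, -0.8, -0.0]
width: 0.563
{'clock': 5.35, 'pos': array([0.3952, 0.2878, 0.0059]), 'yaw': np.float64(-10.1), 'tool_now': array([4.6, 3.7, 4.9]), 'width': 51.8, 'tilt': np.float64(0.18), 'j': array([-0.97,  0.5 ,  0.31,  2.12, -0.29,  0.56, -0.62]), 'turn': np.float64(0.1), 'tool_after_turn': array([4.6, 3.7, 4.9])}
```

```bash
python3 -m inch '[[[0.4,4.5,3.5,3,0],[0.4,0,0,2,0],[0.4,0,0,1,0],[0.4,0,0,0,0]]]' 30 && python3 -c "
from h import *
delta([.3996,.2917,.001],-10.2)"
```

```text
clock: 5.75
position: [0.4006, 0.2922, 0.0007]
ee_rot: [-2.407, -2.015, -0.004]
force: [0.2, 0.2, 0.1]
width: 0.596
{'clock': 5.75, 'pos': array([0.4006, 0.2922, 0.0007]), 'yaw': np.float64(-10.1), 'tool_now': array([-0.6, -0.9, -0.3]), 'width': 54.8, 'tilt': np.float64(0.18), 'j': array([-0.97,  0.52,  0.31,  2.11, -0.29,  0.55, -0.62]), 'turn': np.float64(0.1), 'tool_after_turn': array([-0.6, -0.9, -0.3])}
```

```bash
python3 -m inch '[[[1,0,0,0,0],[1,0,0,0,0],[1,0,0,0,0],[1,0,0,0,0],[1,0,0,0,0],[1,0,0,0,0],[1,0,0,0,0],[1,0,0,0,0]]]' 30 && python3 -c "
from h import *
delta([.3996,.2917,.001],-10.2)"
```

```text
clock: 6.55
position: [0.4012, 0.293, 0.0023]
ee_rot: [-2.406, -2.015, -0.008]
force: [0.5, -0.0, 0.4]
width: 0.006
{'clock': 6.55, 'pos': array([0.4012, 0.293 , 0.0023]), 'yaw': np.float64(-10.1), 'tool_now': array([-1.5, -1.3,  1.3]), 'width': 0.6, 'tilt': np.float64(0.34), 'j': array([-0.97,  0.51,  0.31,  2.11, -0.29,  0.55, -0.62]), 'turn': np.float64(0.1), 'tool_after_turn': array([-1.5, -1.3,  1.3])}
```

Run:
```python
from h import *
f,K,T=cam("wrist"); cv2.imwrite("pics/w3.png",f)
print(proj(K,T,arm.observe()["position"]))
f,K,T=cam("side"); cv2.imwrite("pics/s3.png",f)
```

```text
[315.90614736 291.97092186]
```

View pics/w3.png

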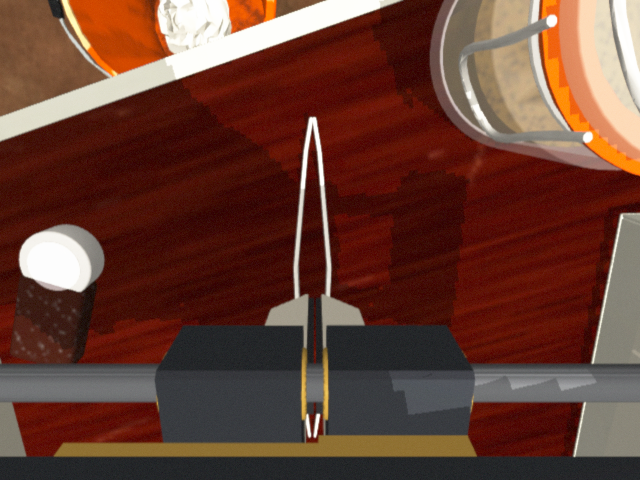

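View pics/s3.png

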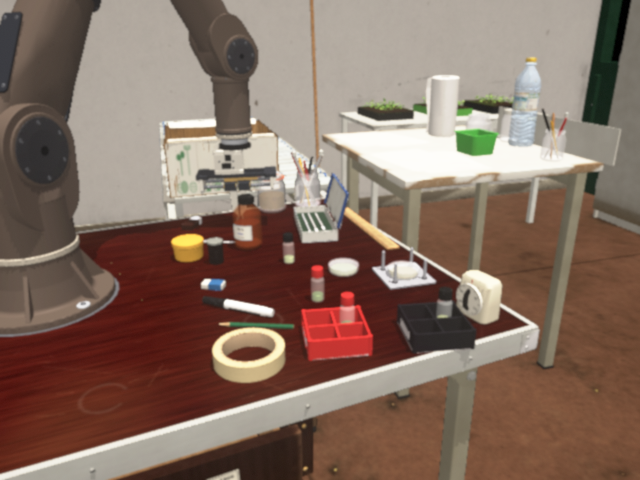

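```bash
python3 -m inch '[[[0.4,0,0,0,0],[0.4,0,0,0,0],[0.4,0,0,0,0],[0.4,0,0,0,0],[0.4,0,0,2,0],[0.4,0,0,2,0],[0.4,0,0,2,0]]]' 30; python3 -m inch '[[[0.4,0,0,2,0],[0.4,0,0,2,0]]]'
```

```text
clock: 7.35
position: [0.4013, 0.2931, -0.004]
ee_rot: [-2.406, -2.016, -0.009]
force: [0.0, -0.3, -0.6]
width: 0.563
clock: 7.55
position: [0.4012, 0.2931, -0.0085]
ee_rot: [-2.406, -2.015, -0.008]
force: [0.9, -0.0, 1.3]
width: 0.6
```

```bash
python3 -m inch '[[[0.4,0,0,2,0],[0.4,0,0,0,0]]]'; python3 -m inch '[[[0.4,0,0,1.5,0],[0.4,0,0,0,0]]]' | grep -E "pos|force"
```

```text
clock: 7.75
position: [0.401, 0.2929, -0.0111]
ee_rot: [-2.406, -2.016, -0.007]
force: [-0.4, -0.6, 0.1]
width: 0.6
position: [0.4011, 0.2929, -0.0127]
force: [0.3, 0.6, 0.1]
```

Run:
```python
from h import *
f,K,T=cam("side"); s=arm.observe(); p=s["position"]
print(proj(K,T,p),proj(K,T,[p[0],p[1],0]))
cv2.imwrite("pics/s4.png",cv2.resize(f[130:260,170:350],None,fx=4.4,fy=4.4,interpolation=cv2.INTER_CUBIC))
```

```text
[240.40974559 227.69214533] [240.07811359 222.95557632]
```

View pics/s4.png

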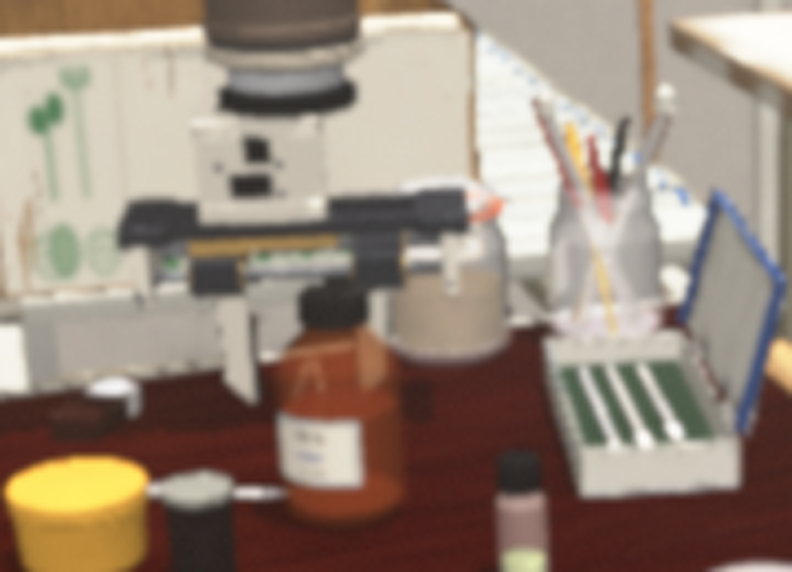

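Run:
```python
from h import *
f,K,T=cam("side"); s=arm.observe(); p=s["position"]; M=R.from_rotvec(s["ee_rot"]).as_matrix()
for off in (-46,-36,-27):
  for dx in (-9,9):
    q=p+M@np.array([dx,off,0])*1e-3
    print(off,dx,[proj(K,T,[q[0],q[1],z]).round(1) for z in (-.01,0,.01,.02)])
```

```text
-46 -9 [array([221.7, 228.8]), array([221.4, 225. ]), array([221. , 221.2]), array([220.7, 217.4])]
-46 9 [array([222.1, 226.4]), array([221.8, 222.6]), array([221.5, 218.9]), array([221.2, 215.1])]
-36 -9 [array([225.7, 228.6]), array([225.4, 224.8]), array([225.1, 221. ]), array([224.8, 217.2])]
-36 9 [array([226.1, 226.2]), array([225.8, 222.5]), array([225.5, 218.7]), array([225.2, 214.9])]
-27 -9 [array([229.4, 228.4]), array([229.1, 224.7]), array([228.8, 220.9]), array([228.5, 217. ])]
-27 9 [array([229.7, 226. ]), array([229.4, 222.3]), array([229.1, 218.5]), array([228.8, 214.7])]
```

The side view puts the real fingertips about 5–8 mm above the table, while the reported TCP is at −13 mm. So the reported TCP lies roughly 19 mm beyond the tips. I'll find the table by touch.

```bash
python3 -m inch '[[[0.4,0,0,2,0],[0.4,0,0,0,0]]]'| grep -E "pos|force"; python3 -m inch '[[[0.4,0,0,1.5,0],[0.4,0,0,0,0]]]' | grep -E "pos|force"
```

```text
position: [0.4013, 0.2931, -0.0145]
force: [0.1, 0.5, 0.5]
position: [0.4013, 0.2931, -0.0162]
force: [0.1, 0.5, -0.0]
```

```bash
python3 -m inch '[[[0.4,0,0,1,0],[0.4,0,0,0,0]]]'| grep -E "pos|force"; python3 -m inch '[[[0.4,0,0,1,0],[0.4,0,0,0,0]]]' | grep -E "pos|force"
```

```text
position: [0.4013, 0.2931, -0.0173]
force: [-0.3, -0.3, 0.0]
position: [0.4013, 0.2931, -0.0183]
force: [-0.6, 0.9, -0.3]
```

```bash
python3 -m inch '[[[1,0,0,0,0],[1,0,0,0,0],[1,0,0,0,0],[1,0,0,0,0],[1,0,0,0,0],[1,0,0,0,0],[1,0,0,0,0]]]' 30
```

```text
clock: 9.55
position: [0.4013, 0.2932, -0.0183]
ee_rot: [-2.406, -2.015, -0.008]
force: [0.2, -0.6, -0.6]
width: 0.163
```

Now gripping at 15 mm. Lift and check.

```bash
python3 -m inch '[[[1,0,0,0,0],[1,0,0,-10,0],[1,0,0,-30,0],[1,0,0,-40,0],[1,0,0,-40,0],[1,0,0,-20,0],[1,0,0,0,0]]]' 30
python3 - <<'E'
from h import *
delta([.57,.207,.13],-8.4)
f,K,T=cam("wrist"); cv2.imwrite("pics/w4.png",f)
f,K,T=cam("top"); cv2.imwrite("pics/t4.png",f)
E
```

```text
clock: 10.25
position: [0.4006, 0.291, 0.1293]
ee_rot: [-2.408, -2.014, -0.005]
force: [-0.4, 0.4, -0.9]
width: 0.162
{'clock': 10.25, 'pos': array([0.4006, 0.291 , 0.1293]), 'yaw': np.float64(-10.2), 'tool_now': array([-52.7, 181.6,  -0.9]), 'width': 14.9, 'tilt': np.float64(0.23), 'j': array([-1.06,  0.31,  0.42,  2.  , -0.17,  0.85, -0.73]), 'turn': np.float64(-1.8), 'tool_after_turn': array([-58.3, 179.8,  -0.9])}
```

View pics/w4.png

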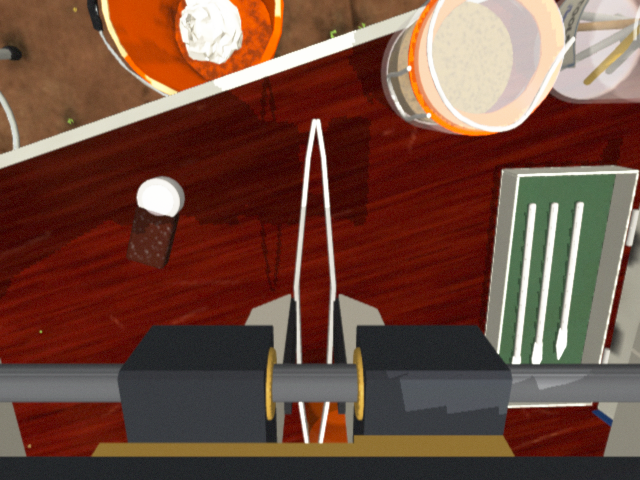

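The wrist view shows the forceps held (rows 120–440, with a shadow on the table). I'll carry them over the tin.

```bash
python3 -m inch '[[[1,-15,10,-20,0],[1,-15,20,-10,0],[1,-15,30,0,0],[1,-10,35,0,0],[1,0,35,0,0],[1,0,28,0,0],[1,0,10,0,-1.5],[1,0,0,0,0]]]' 30
python3 - <<'E'
from h import *
delta([.561,.208,.013],-8.4)
f,K,T=cam("wrist"); cv2.imwrite("pics/w5.png",f); np.savez("w5.npz",f=f,K=K,T=T)
E
```

```text
clock: 11.15
position: [0.5532, 0.2003, 0.1447]
ee_rot: [-2.375, -2.049, 0.032]
force: [-0.4, 0.5, -0.3]
width: 0.162
{'clock': 11.15, 'pos': array([0.5532, 0.2003, 0.1447]), 'yaw': np.float64(-8.4), 'tool_now': array([ 10.3,   8.8, 131.5]), 'width': 14.9, 'tilt': np.float64(1.19), 'j': array([-0.76,  0.46,  0.45,  1.75, -0.23,  1.01, -0.36]), 'turn': np.float64(-0.0), 'tool_after_turn': array([ 10.3,   8.8, 131.5])}
```

View pics/w5.png

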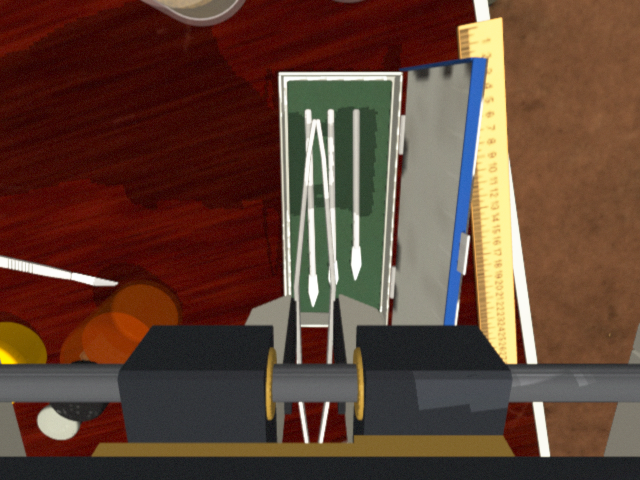

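Run:
```python
from h import *
d=np.load("w5.npz"); K,T=d["K"],d["T"]
for p in [(280,73),(403,73),(287,327),(389,327)]: print(p,(onplane(K,T,p,.026)*1000).round(1))
C=np.mean([onplane(K,T,p,.026) for p in [(280,73),(403,73),(287,327),(389,327)]],0); print(C)
```

```text
(280, 73) [543.1 305.2  26. ]
(403, 73) [623.1 293.2  26. ]
(287, 327) [515.9 117.2  26. ]
(389, 327) [597. 106.  26.]
[0.56978192 0.20539858 0.026     ]
```

```bash
python3 -m inch '[[[1,4,4,20,0],[1,4,4,25,0],[1,0,0,25,0],[1,0,0,10,0],[1,0,0,0,0]]]' 30 >/dev/null
python3 - <<'E'
from h import *
delta([.562,.2066,.013],-8.3)
f,K,T=cam("side"); cv2.imwrite("pics/s5.png",cv2.resize(f[100:270,200:400],None,fx=3.5,fy=3.5,interpolation=cv2.INTER_CUBIC))
E
```

```text
{'clock': 11.7, 'pos': array([0.5535, 0.2083, 0.0592]), 'yaw': np.float64(-8.5), 'tool_now': array([ 0.2,  9.7, 46. ]), 'width': 15.0, 'tilt': np.float64(1.6), 'j': array([-0.73,  0.57,  0.41,  1.81, -0.29,  0.85, -0.33]), 'turn': np.float64(-0.2), 'tool_after_turn': array([ 0.2,  9.7, 46. ])}
```

View pics/s5.png

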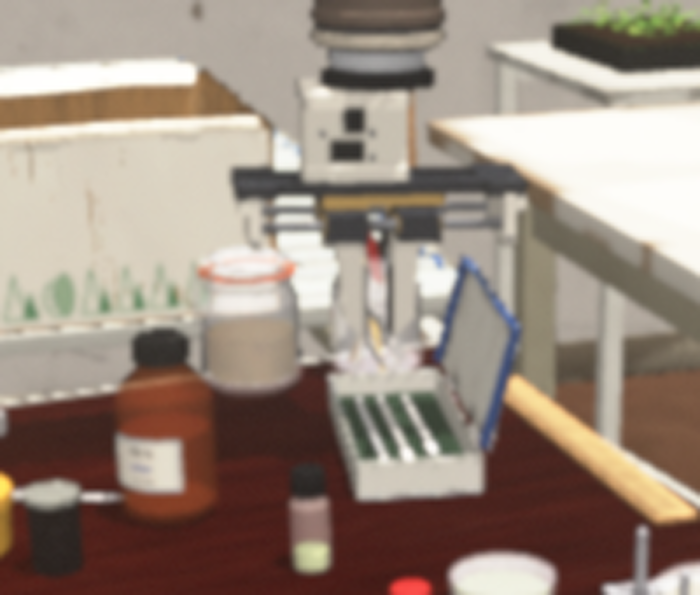

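```bash
python3 -m inch '[[[1,0,5,12,0],[1,0,4,12,0],[1,0,0,6,0],[1,0,0,0,0]]]' 30
python3 - <<'E'
from h import *
delta([.562,.2066,.028],-8.3)
E
```

```text
clock: 12.15
position: [0.5641, 0.2077, 0.03]
ee_rot: [-2.373, -2.046, 0.034]
force: [-0.5, 0.2, -0.6]
width: 0.162
{'clock': 12.15, 'pos': array([0.5641, 0.2077, 0.03  ]), 'yaw': np.float64(-8.5), 'tool_now': array([-1.4, -1.9,  2. ]), 'width': 14.9, 'tilt': np.float64(1.32), 'j': array([-0.7 ,  0.62,  0.39,  1.81, -0.31,  0.8 , -0.3 ]), 'turn': np.float64(-0.2), 'tool_after_turn': array([-1.3, -1.9,  2. ])}
```

```bash
python3 -m inch '[[[1,-1,-2,3,0],[1,0,0,0,0]]]' 30 | grep -E "pos|force"; python3 -m inch '[[[1,0,0,2,0],[1,0,0,0,0]]]' 30 | grep -E "pos|force"
```

```text
position: [0.562, 0.2066, 0.0269]
force: [0.1, 0.6, 0.3]
position: [0.5621, 0.2067, 0.0252]
force: [0.5, 0.4, 0.3]
```

```bash
python3 -m inch '[[[1,0,0,2,0],[1,0,0,0,0]]]' 30 | grep -E "pos|force"; python3 -m inch '[[[1,0,0,2,0],[1,0,0,0,0]]]' 30 | grep -E "pos|force"
```

```text
position: [0.5622, 0.2069, 0.0234]
force: [0.6, -0.6, 0.7]
position: [0.5623, 0.207, 0.0214]
force: [-0.4, 0.4, -0.5]
```

Tip is at about 40 mm. I'll release with a small opening.

```bash
python3 -m inch '[[[0.7,0,0,0,0],[0.7,0,0,0,0],[0.7,0,0,0,0],[0.7,0,0,0,0],[0.7,0,0,-30,0],[0.7,0,0,-45,0],[0.7,0,0,-45,0],[0.7,-20,-20,-10,0],[0.7,0,-20,0,0],[0.7,0,0,0,0]]]' 30
python3 - <<'E'
from h import *
f,K,T=cam("wrist"); cv2.imwrite("pics/w6.png",f); np.savez("w6.npz",f=f,K=K,T=T)
f,K,T=cam("top"); cv2.imwrite("pics/t6.png",f)
E
```

```text
clock: 13.95
position: [0.5218, 0.1934, 0.1574]
ee_rot: [-2.374, -2.045, 0.032]
force: [0.3, 0.8, 0.2]
width: 0.3
```

View pics/w6.png

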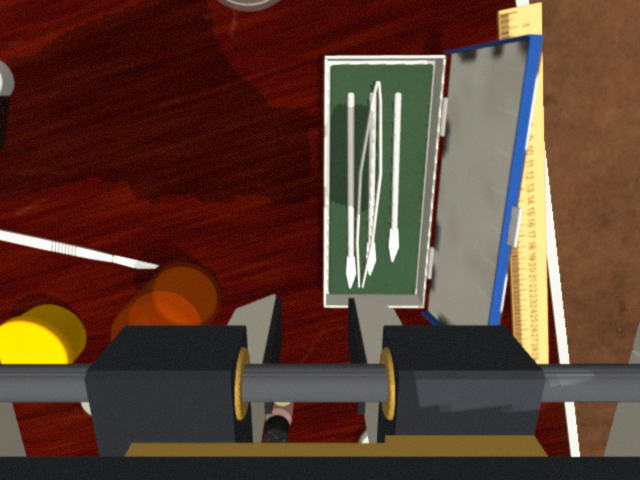

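Run:
```python
from h import *
d=np.load("w6.npz"); K,T=d["K"],d["T"]
a=np.radians(-8.2); Rt=np.array([[np.cos(a),np.sin(a)],[-np.sin(a),np.cos(a)]])
for p in [(378,82),(361,288),(370,185)]: print(((Rt@(onplane(K,T,p,.016)[:2]-[.5678,.2057]))*1000).round(1))
```

```text
[-1.3 78.7]
[ -8.5 -82. ]
[-4.2  4.7]
```

The forceps lie in the tin, with their middle at about (−4, −2) mm in the tin frame. Next the lid: go over it, come down behind and pull it forward.

```bash
python3 -m inch '[[[1,5,35,0,0],[1,0,40,0,0],[1,0,40,0,0],[1,0,40,0,0],[1,0,10,0,0],[1,0,0,0,0]]]' 30
python3 - <<'E'
from h import *
delta([.680,.19,.072],-8.3)
E
```

```text
clock: 14.65
position: [0.6953, 0.1716, 0.1472]
ee_rot: [-2.372, -2.048, 0.041]
force: [-0.4, -0.1, -0.0]
width: 0.01
{'clock': 14.65, 'pos': array([0.6953, 0.1716, 0.1472]), 'yaw': np.float64(-8.4), 'tool_now': array([ 17.2, -16.1,  75.4]), 'width': 0.9, 'tilt': np.float64(1.55), 'j': array([-0.57,  0.67,  0.45,  1.38, -0.29,  1.18, -0.24]), 'turn': np.float64(-0.1), 'tool_after_turn': array([ 17.2, -16.1,  75.4])}
```

```bash
python3 -m inch '[[[1,8,0,25,0],[1,8,0,25,0],[1,0,0,20,0],[1,0,0,0,0]]]' 30
python3 - <<'E'
from h import *
delta([.680,.19,.072],-8.3)
f,K,T=cam("side"); cv2.imwrite("pics/s6.png",cv2.resize(f[100:270,240:440],None,fx=3.5,fy=3.5,interpolation=cv2.INTER_CUBIC))
E
```

```text
clock: 15.05
position: [0.6955, 0.186, 0.0724]
ee_rot: [-2.373, -2.047, 0.045]
force: [0.1, -0.4, -0.1]
width: 0.006
{'clock': 15.05, 'pos': array([0.6955, 0.186 , 0.0724]), 'yaw': np.float64(-8.4), 'tool_now': array([  1.7, -15.9,   0.7]), 'width': 0.6, 'tilt': np.float64(1.7), 'j': array([-0.58,  0.75,  0.43,  1.44, -0.32,  1.06, -0.24]), 'turn': np.float64(-0.1), 'tool_after_turn': array([  1.7, -15.9,   0.7])}
```

View pics/s6.png

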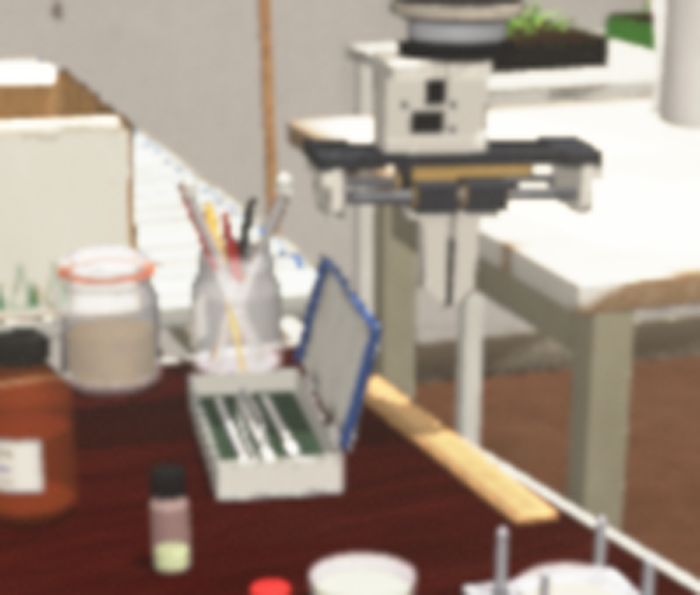

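```bash
python3 -m inch '[[[1,0,-5,13,0],[1,0,-15,0,0],[1,0,-15,0,0],[1,0,-15,0,0],[1,0,-15,0,0],[1,0,-15,0,0],[1,0,-15,0,0],[1,0,-10,0,0]]]' 30
python3 - <<'E'
from h import *
delta([.60,.2,.06],-8.3)
f,K,T=cam("side"); cv2.imwrite("pics/s7.png",cv2.resize(f[100:270,240:440],None,fx=3.5,fy=3.5,interpolation=cv2.INTER_CUBIC))
E
```

```text
clock: 15.9
position: [0.5918, 0.2017, 0.0673]
ee_rot: [-2.379, -2.051, 0.024]
force: [-0.1, -0.2, 0.7]
width: 0.002
{'clock': 15.9, 'pos': array([0.5918, 0.2017, 0.0673]), 'yaw': np.float64(-8.5), 'tool_now': array([-0.4,  8.4,  7.2]), 'width': 0.2, 'tilt': np.float64(0.87), 'j': array([-0.7 ,  0.6 ,  0.43,  1.73, -0.3 ,  0.89, -0.29]), 'turn': np.float64(-0.2), 'tool_after_turn': array([-0.5,  8.4,  7.2])}
```

View pics/s7.png

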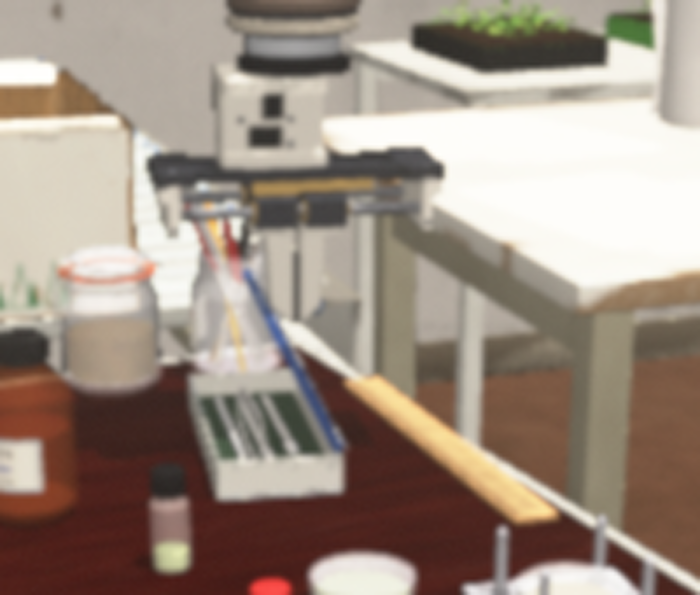

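Lid is past upright and leaning on the fingers. Continue pulling.

```bash
python3 -m inch '[[[1,0,-20,0,0],[1,0,-25,0,0],[1,0,-30,0,0],[1,0,-30,0,0],[1,0,0,-25,0],[1,0,0,-25,0],[1,0,0,0,0]]]' 30
python3 - <<'E'
from h import *
f,K,T=cam("side"); cv2.imwrite("pics/s8.png",cv2.resize(f[100:270,240:440],None,fx=3.5,fy=3.5,interpolation=cv2.INTER_CUBIC))
delta([.57,-.02,.15],0)
E
```

```text
clock: 16.65
position: [0.4844, 0.2182, 0.1212]
ee_rot: [-2.379, -2.051, 0.019]
force: [1.2, 0.9, -0.4]
width: 0.002
{'clock': 16.7, 'pos': array([0.4839, 0.218 , 0.12  ]), 'yaw': np.float64(-8.5), 'tool_now': array([-223. ,  119.8,  -29. ]), 'width': 0.5, 'tilt': np.float64(0.76), 'j': array([-0.88,  0.4 ,  0.48,  1.92, -0.23,  0.89, -0.44]), 'turn': np.float64(-8.5), 'tool_after_turn': array([-238.2,   85.7,  -29. ])}
```

View pics/s8.png

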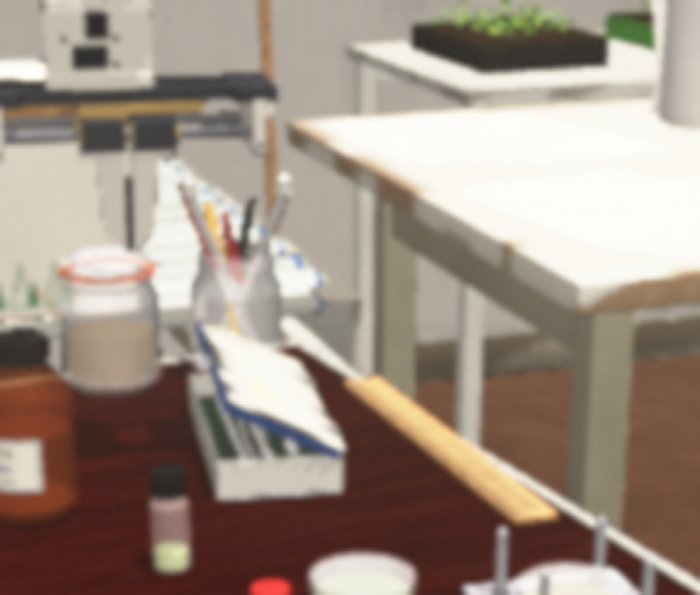

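```bash
python3 -m inch '[[[0,-30,-8,-25,0],[0,-40,-8,-10,0],[0,-40,0,0,0],[0,-40,0,0,0],[0,-35,0,0,-8],[0,0,0,0,-8],[0,0,0,0,0]]]' 30
python3 - <<'E'
from h import *
delta([.461,.0253,.014],8)
f,K,T=cam("wrist"); cv2.imwrite("pics/w7.png",f); np.savez("w7.npz",f=f,K=K,T=T)
print(proj(K,T,[.461,.0253,.062]),proj(K,T,[.461,.0253,0]))
f,K,T=cam("side"); cv2.imwrite("pics/s9.png",cv2.resize(f[100:270,240:440],None,fx=3.5,fy=3.5,interpolation=cv2.INTER_CUBIC))
E
```

```text
clock: 17.4
position: [0.4403, 0.0313, 0.1545]
ee_rot: [-2.058, -2.371, 0.022]
force: [0.6, -0.3, 0.6]
width: 0.563
{'clock': 17.4, 'pos': array([0.4403, 0.0313, 0.1545]), 'yaw': np.float64(8.1), 'tool_now': array([ -7.7,  21.3, 140.3]), 'width': 51.8, 'tilt': np.float64(0.81), 'j': array([-0.64,  0.2 ,  0.52,  2.08, -0.12,  0.9 ,  0.09]), 'turn': np.float64(0.1), 'tool_after_turn': array([ -7.7,  21.3, 140.3])}
[346.05207029 246.28400849] [341.56497829 221.7233288 ]
```

View pics/w7.png

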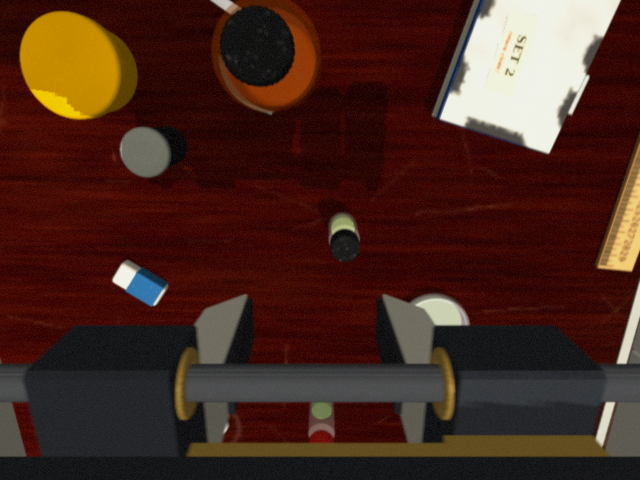

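View pics/s9.png

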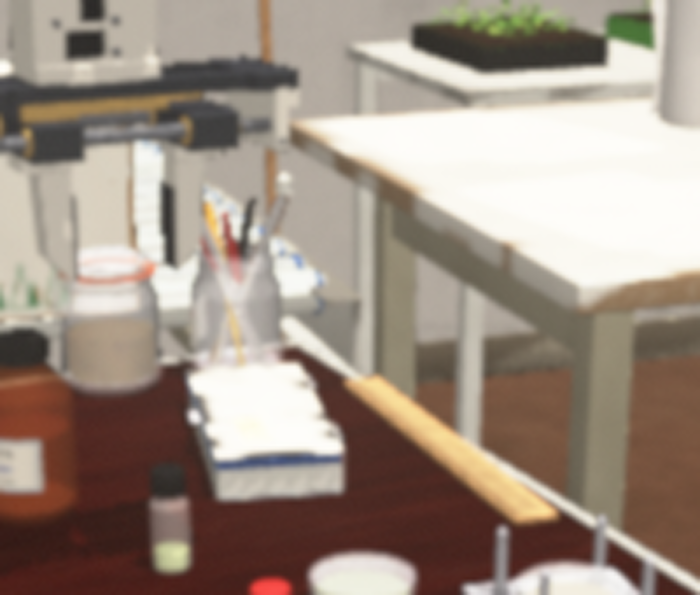

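The lid is shut. The black cap at (345,246) matches the prediction, so I'll descend on it.

```bash
python3 -m inch '[[[0,-4,11,10,0],[0,-4,10,20,0],[0,0,0,25,0],[0,0,0,25,0],[0,0,0,20,0],[0,0,0,5,0],[0,0,0,0,0]]]' 30
python3 - <<'E'
from h import *
delta([.461,.0253,.014],8)
E
```

```text
clock: 18.2
position: [0.4648, 0.0319, 0.0442]
ee_rot: [-2.083, -2.352, 0.022]
force: [0.4, 0.9, -0.1]
width: 1.001
{'clock': 18.2, 'pos': array([0.4648, 0.0319, 0.0442]), 'yaw': np.float64(6.9), 'tool_now': array([-5.8, -4.3, 30.3]), 'width': 92.1, 'tilt': np.float64(0.79), 'j': array([-0.53,  0.42,  0.45,  2.15, -0.29,  0.64,  0.24]), 'turn': np.float64(-1.1), 'tool_after_turn': array([-5.8, -4.4, 30.3])}
```

```bash
python3 -m inch '[[[0,-5,-4,10,0],[0,-2,0,12,0],[0.3,0,0,6,0],[0.4,0,0,0,0]]]' 15
python3 - <<'E'
from h import *
delta([.461,.0253,.014],8)
E
```

```text
clock: 18.6
position: [0.4628, 0.0246, 0.0158]
ee_rot: [2.083, 2.349, -0.017]
force: [-0.2, -0.5, -0.7]
width: 0.875
{'clock': 18.6, 'pos': array([0.4628, 0.0246, 0.0158]), 'yaw': np.float64(6.9), 'tool_now': array([ 1. , -1.7,  1.9]), 'width': 80.5, 'tilt': np.float64(0.63), 'j': array([-0.49,  0.47,  0.41,  2.17, -0.33,  0.57,  0.29]), 'turn': np.float64(-1.1), 'tool_after_turn': array([ 1. , -1.7,  1.9])}
```

```bash
python3 -m inch '[[[1,1,-1.5,1.5,0],[1,0,0,0,0],[1,0,0,0,0],[1,0,0,0,0],[1,0,0,0,0],[1,0,0,0,0],[1,0,0,0,0],[1,0,0,0,0],[1,0,0,0,0],[1,0,0,0,0],[1,0,0,0,0]]]' 15
```

```text
clock: 19.7
position: [0.4621, 0.0257, 0.0153]
ee_rot: [2.083, 2.348, -0.014]
force: [-0.1, 1.4, 0.3]
width: 0.214
```

```bash
python3 -m inch '[[[1,0,0,-20,0],[1,0,0,-40,0],[1,0,0,-40,0],[1,-20,0,-15,0],[1,0,0,0,0]]]' 15
python3 - <<'E'
from h import *
delta([.575,-.375,.13],0)
f,K,T=cam("side")
for P in [(.68,-.27),(.70,-.30),(.68,-.33)]: print(P,[proj(K,T,[*P,z]).round(0) for z in (0,.06,.08,.1)])
cv2.imwrite("pics/s10.png",cv2.resize(f[165:365,280:520],None,fx=3,fy=3,interpolation=cv2.INTER_CUBIC))
E
```

```text
clock: 20.2
position: [0.464, 0.0059, 0.1339]
ee_rot: [2.083, 2.35, -0.019]
force: [0.2, -0.0, 0.4]
width: 0.219
{'clock': 20.2, 'pos': array([0.464 , 0.0059, 0.1339]), 'yaw': np.float64(6.9), 'tool_now': array([-391.4,   64.6,    7.1]), 'width': 20.1, 'tilt': np.float64(0.7), 'j': array([-0.58,  0.27,  0.55,  2.07, -0.17,  0.85,  0.19]), 'turn': np.float64(6.9), 'tool_after_turn': array([-380.9,  111. ,    7.1])}
(0.68, -0.27) [array([457., 312.]), array([460., 279.]), array([461., 268.]), array([463., 257.])]
(0.7, -0.3) [array([478., 319.]), array([482., 286.]), array([483., 274.]), array([484., 262.])]
(0.68, -0.33) [array([477., 330.]), array([481., 296.]), array([483., 284.]), array([484., 272.])]
```

View pics/s10.png

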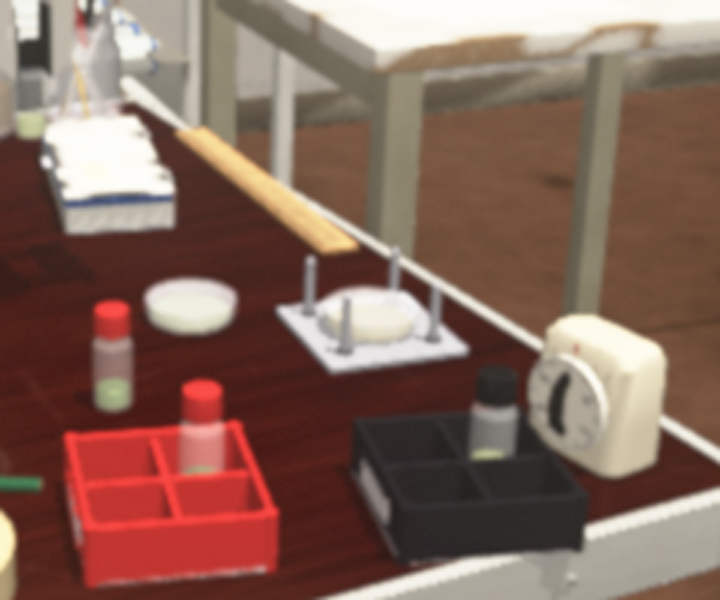

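```bash
python3 -m inch '[[[1,-45,7,-1,0],[1,-45,7,0,0],[1,-45,7,0,0],[1,-45,7,0,0],[1,-45,7,0,0],[1,-45,7,0,0],[1,-45,7,0,0],[1,-45,7,0,0],[1,0,0,0,8],[1,0,0,0,8],[1,0,0,0,0]]]' 15
python3 - <<'E'
from h import *
delta([.581,-.332,.13],-9.6)
f,K,T=cam("wrist"); cv2.imwrite("pics/w8.png",f); np.savez("w8.npz",f=f,K=K,T=T)
E
```

```text
clock: 21.35
position: [0.5646, -0.3454, 0.1179]
ee_rot: [-2.373, -2.032, 0.03]
force: [-0.1, -0.1, -0.1]
width: 0.22
{'clock': 21.35, 'pos': array([ 0.5646, -0.3454,  0.1179]), 'yaw': np.float64(-8.9), 'tool_now': array([ 15.8,  13.8, -12.5]), 'width': 20.3, 'tilt': np.float64(1.5), 'j': array([ 0.08,  0.64,  0.62,  1.58, -0.39,  1.07,  0.65]), 'turn': np.float64(0.7), 'tool_after_turn': array([ 15.9,  13.6, -12.5])}
```

View pics/w8.png

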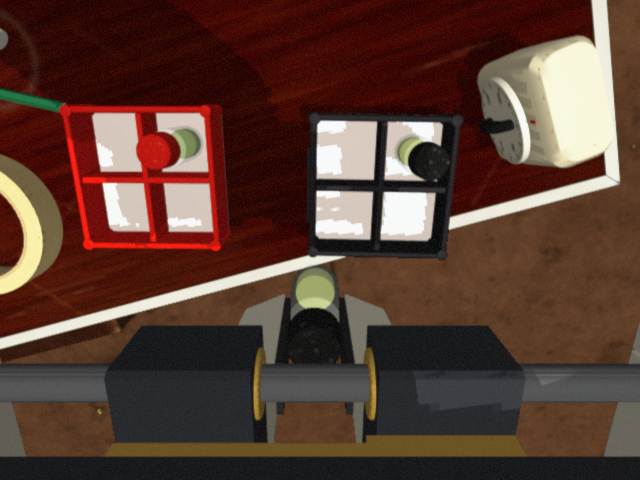

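Run:
```python
from h import *
d=np.load("w8.npz"); K,T=d["K"],d["T"]
for n,C in {"black":[(314,118),(457,120),(443,255),(312,252)],"red":[(67,110),(206,110),(216,247),(88,245)]}.items():
    W=np.array([onplane(K,T,p,.032)[:2] for p in C]); c=W.mean(0)
    ex=(W[1]+W[2]-W[0]-W[3])/2; ey=(W[0]+W[1]-W[2]-W[3])/2
    print(n,c.round(4),np.linalg.norm(ex).round(4),np.linalg.norm(ey).round(4),np.degrees(np.arctan2(ex[1],ex[0])).round(1),np.degrees(np.arctan2(-ey[0],ey[1])).round(1))
    a=np.arctan2(ex[1],ex[0]); Rm=np.array([[np.cos(a),-np.sin(a)],[np.sin(a),np.cos(a)]])
    for q in [(-22,-22),(-22,22),(22,-22)]: print(q,(c+Rm@np.array(q)/1000).round(4))
s=arm.observe(); M=R.from_rotvec(s["ee_rot"]).as_matrix()
# vial bottom centre seen at (315,288)?
for z in (.095,.1,.105): print(z,onplane(K,T,(315,288),z).round(4), s["position"])
```

```text
black [ 0.6087 -0.3198] 0.087 0.0865 -9.6 -9.4
(-22, -22) [ 0.5834 -0.3379]
(-22, 22) [ 0.5907 -0.2945]
(22, -22) [ 0.6267 -0.3452]
red [ 0.4593 -0.292 ] 0.0865 0.0877 -9.1 -9.6
(-22, -22) [ 0.4341 -0.3102]
(-22, 22) [ 0.4411 -0.2668]
(22, -22) [ 0.4776 -0.3172]
0.095 [ 0.5624 -0.3535  0.095 ] [ 0.56455885 -0.3447629   0.11774551]
0.1 [ 0.5628 -0.3513  0.1   ] [ 0.56455885 -0.3447629   0.11774551]
0.105 [ 0.5633 -0.3491  0.105 ] [ 0.56455885 -0.3447629   0.11774551]
```

```bash
python3 -m inch '[[[1,4,9,0,0],[1,4,9,10,0],[1,0,0,15,0],[1,0,0,10,0],[1,0,0,0,0]]]' 15 >/dev/null
python3 - <<'E'
from h import *
delta([.5834,-.336,.0205],-9.5)
f,K,T=cam("wrist"); cv2.imwrite("pics/w9.png",f)
E
```

```text
{'clock': 21.9, 'pos': array([ 0.5852, -0.3341,  0.0769]), 'yaw': np.float64(-7.7), 'tool_now': array([-2.2,  0.1, 56.4]), 'width': 20.0, 'tilt': np.float64(1.63), 'j': array([ 0.08,  0.7 ,  0.59,  1.58, -0.42,  1.02,  0.66]), 'turn': np.float64(1.8), 'tool_after_turn': array([-2.2,  0.1, 56.4])}
```

View pics/w9.png

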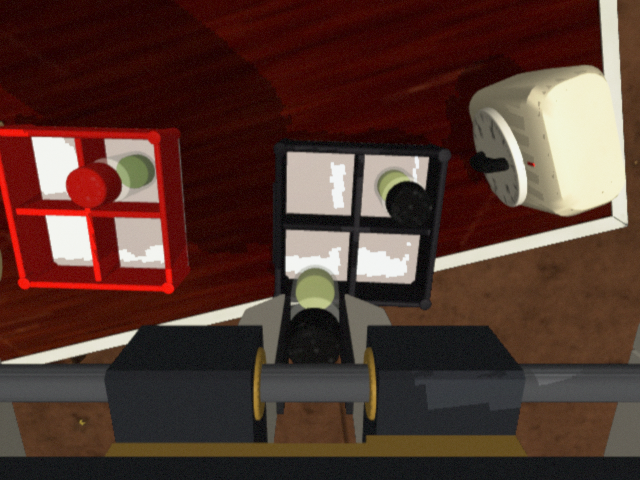

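```bash
python3 -m inch '[[[1,-1,0,12,1.5],[1,-1,0,12,0],[1,0,0,10,0],[1,0,0,0,0]]]' 15 >/dev/null
python3 - <<'E'
from h import *
print(arm.observe()["force"].round(1)); delta([.5834,-.336,.0205],-9.5)
E
```

```text
[ 0.2  0.1 -0.8]
{'clock': 22.35, 'pos': array([ 0.5834, -0.3372,  0.0411]), 'yaw': np.float64(-9.4), 'tool_now': array([ 1.1,  0.4, 20.6]), 'width': 19.8, 'tilt': np.float64(1.57), 'j': array([ 0.09,  0.74,  0.57,  1.61, -0.45,  0.96,  0.66]), 'turn': np.float64(0.1), 'tool_after_turn': array([ 1.1,  0.4, 20.6])}
```

```bash
python3 -m inch '[[[1,1,0,8,0],[1,0,0,7,0],[1,0,0,4,0],[1,0,0,0,0]]]' 15
python3 - <<'E'
from h import *
delta([.5834,-.336,.0205],-9.5)
E
```

```text
clock: 22.75
position: [0.583, -0.3363, 0.0205]
ee_rot: [-2.381, -2.018, 0.028]
force: [-0.4, 0.0, -0.2]
width: 0.214
{'clock': 22.75, 'pos': array([ 0.583 , -0.3363,  0.0205]), 'yaw': np.float64(-9.4), 'tool_now': array([0.4, 0.3, 0. ]), 'width': 19.7, 'tilt': np.float64(1.56), 'j': array([ 0.1 ,  0.76,  0.56,  1.62, -0.47,  0.92,  0.67]), 'turn': np.float64(0.1), 'tool_after_turn': array([0.4, 0.3, 0. ])}
```

Release, rise, then look.

```bash
python3 -m inch '[[[0.5,0,0,0,0],[0.5,0,0,0,0],[0.5,0,0,0,0],[0.5,0,0,0,0],[0.5,0,0,-15,0],[0.5,0,0,-35,0],[0.5,0,0,-40,0],[0.5,0,0,-20,0],[0.5,-30,0,0,0],[0.5,0,0,0,0]]]' 15
python3 - <<'E'
from h import *
f,K,T=cam("wrist"); cv2.imwrite("pics/w10.png",f)
delta([.4719,-.1545,.014],-9)
E
```

```text
clock: 23.75
position: [0.582, -0.3681, 0.1426]
ee_rot: [-2.384, -2.022, 0.027]
force: [-0.5, -1.2, -0.4]
width: 0.504
{'clock': 23.8, 'pos': array([ 0.5839, -0.3652,  0.1426]), 'yaw': np.float64(-9.3), 'tool_now': array([ 190. , -141.6,  131.5]), 'width': 46.7, 'tilt': np.float64(1.24), 'j': array([ 0.11,  0.66,  0.63,  1.49, -0.39,  1.15,  0.64]), 'turn': np.float64(-0.3), 'tool_after_turn': array([ 190.7, -140.8,  131.5])}
```

View pics/w10.png

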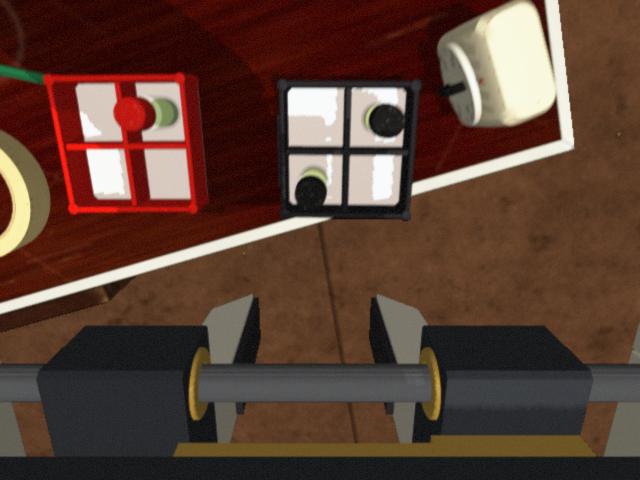

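Black vial stands in its cell: cap at (311,192), base at (313,175). Next the red vial.

```bash
python3 -m inch '[[[0,38,-28,0,0],[0,38,-28,0,0],[0,38,-28,0,0],[0,38,-28,0,0],[0,28,-20,0,0],[0,0,0,0,0]]]' 15
python3 - <<'E'
from h import *
delta([.4719,-.1545,.014],-9)
f,K,T=cam("wrist"); cv2.imwrite("pics/w11.png",f)
print(proj(K,T,[.4719,-.1545,.062]))
hsv=cv2.cvtColor(f,cv2.COLOR_BGR2HSV); H,S,V=[hsv[...,i].astype(int) for i in range(3)]
red=(((H<6)|(H>174))&(S>220)&(V>170)).astype(np.uint8)
n,l,st,c=cv2.connectedComponentsWithStats(red)
for i in range(1,n):
    if st[i,4]>150: print(st[i],c[i].round(1),onplane(K,T,c[i],.062).round(4))
E
```

```text
clock: 24.4
position: [0.478, -0.1586, 0.1458]
ee_rot: [-2.38, -2.024, 0.022]
force: [0.2, 1.2, -0.5]
width: 0.966
{'clock': 24.4, 'pos': array([ 0.478 , -0.1586,  0.1458]), 'yaw': np.float64(-9.2), 'tool_now': array([  3. ,  -3.7, 131.9]), 'width': 88.8, 'tilt': np.float64(1.26), 'j': array([-0.31,  0.36,  0.69,  1.96, -0.27,  0.94,  0.35]), 'turn': np.float64(-0.2), 'tool_after_turn': array([  3. ,  -3.7, 131.9])}
[308.08699381 234.00702557]
[293 221  28  29 557] [306.2 235.1] [ 0.4706 -0.155   0.062 ]
[263 332 118  32 627] [317.8 342.2] [ 0.4655 -0.2355  0.062 ]
[267 403 110  28 717] [321.6 422.5] [ 0.4572 -0.3053  0.062 ]
```

View pics/w11.png

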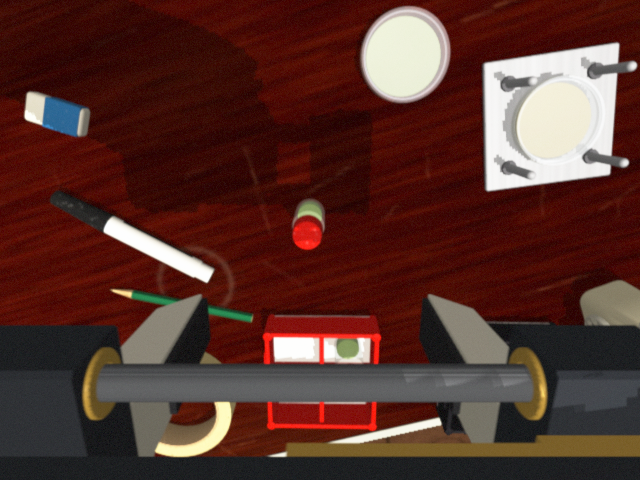

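```bash
python3 -m inch '[[[0,1,-2,20,0],[0,1,-2,30,0],[0,0,0,25,0],[0,0,0,15,0],[0,0,0,0,0]]]' 15 >/dev/null
python3 - <<'E'
from h import *
delta([.4713,-.1547,.014],-9)
E
```

```text
{'clock': 24.95, 'pos': array([ 0.479 , -0.1619,  0.0566]), 'yaw': np.float64(-9.4), 'tool_now': array([ 5.9, -8.3, 42.7]), 'width': 92.2, 'tilt': np.float64(0.66), 'j': array([-0.22,  0.48,  0.6 ,  2.05, -0.4 ,  0.74,  0.46]), 'turn': np.float64(-0.4), 'tool_after_turn': array([ 6. , -8.3, 42.7])}
```

```bash
python3 -m inch '[[[0,5,-7,10,0],[0,1,-1,15,0],[0.2,0,0,12,0],[0.3,0,0,3,0],[0.4,0,0,0,0]]]' 15 >/dev/null
python3 - <<'E'
from h import *
delta([.4713,-.1547,.014],-9)
E
```

```text
{'clock': 25.45, 'pos': array([ 0.4758, -0.1594,  0.0187]), 'yaw': np.float64(-9.6), 'tool_now': array([ 3.9, -5.2,  4.7]), 'width': 72.5, 'tilt': np.float64(0.39), 'j': array([-0.19,  0.53,  0.55,  2.09, -0.45,  0.64,  0.5 ]), 'turn': np.float64(-0.6), 'tool_after_turn': array([ 4. , -5.2,  4.7])}
```

```bash
python3 -m inch '[[[0.4,4,-5,4,0],[0.5,0,0,0,0],[0.6,0,0,0,0]]]' 15 >/dev/null
python3 - <<'E'
from h import *
delta([.4713,-.1547,.014],-9)
E
python3 -m inch '[[[1,0,0,0,0],[1,0,0,0,0],[1,0,0,0,0],[1,0,0,0,0],[1,0,0,0,0],[1,0,0,0,0],[1,0,0,0,0],[1,0,0,0,0]]]' 15
```

```text
{'clock': 25.75, 'pos': array([ 0.4723, -0.1549,  0.0157]), 'yaw': np.float64(-9.6), 'tool_now': array([ 0. , -1. ,  1.7]), 'width': 48.4, 'tilt': np.float64(0.31), 'j': array([-0.19,  0.53,  0.55,  2.11, -0.46,  0.63,  0.5 ]), 'turn': np.float64(-0.6), 'tool_after_turn': array([ 0. , -1. ,  1.7])}
clock: 26.55
position: [0.4729, -0.1548, 0.0164]
ee_rot: [2.399, 2.027, -0.007]
force: [-0.4, 0.9, 0.4]
width: 0.212
```

```bash
python3 -m inch '[[[1,0,0,-15,0],[1,0,0,-40,0],[1,0,0,-45,0],[1,-10,0,-15,0],[1,-35,-5,0,0],[1,-35,-5,0,0],[1,-35,-5,0,0],[1,-20,0,0,0],[1,0,0,0,0]]]' 15
python3 - <<'E'
from h import *
delta([.4341,-.3085,.0215],-9.3)
f,K,T=cam("wrist"); cv2.imwrite("pics/w12.png",f)
E
```

```text
clock: 27.45
position: [0.4352, -0.2888, 0.137]
ee_rot: [2.394, 2.032, -0.008]
force: [0.4, -0.5, 0.1]
width: 0.216
{'clock': 27.45, 'pos': array([ 0.4352, -0.2888,  0.137 ]), 'yaw': np.float64(-9.4), 'tool_now': array([-19. ,   2.3, 115.6]), 'width': 19.8, 'tilt': np.float64(0.32), 'j': array([-0.05,  0.39,  0.71,  1.95, -0.31,  0.92,  0.65]), 'turn': np.float64(-0.1), 'tool_after_turn': array([-19. ,   2.3, 115.6])}
```

View pics/w12.png

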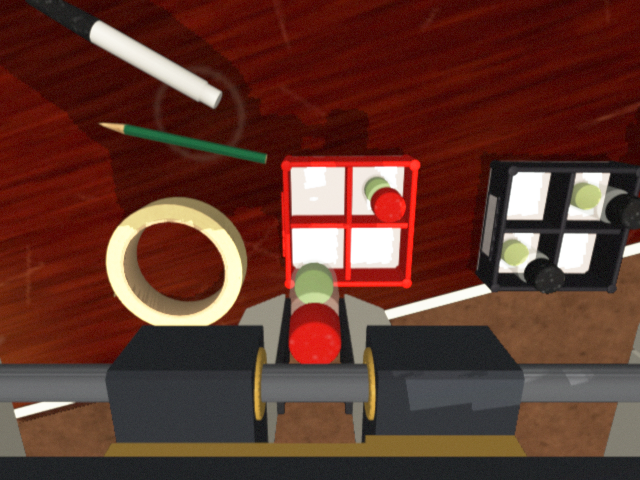

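```bash
python3 - <<'E'
from h import *
f,K,T=cam("wrist")
C=[(287,161),(415,163),(408,284),(291,284)]
W=np.array([onplane(K,T,p,.032)[:2] for p in C]); c=W.mean(0); ex=(W[1]+W[2]-W[0]-W[3])/2; a=np.arctan2(ex[1],ex[0]); print(c,np.degrees(a),np.linalg.norm(ex))
Rm=np.array([[np.cos(a),-np.sin(a)],[np.sin(a),np.cos(a)]]); print(c+Rm@[-.022,-.022])
E
python3 -m inch '[[[1,-10,1,20,0],[1,-8,1,25,0],[1,0,0,20,0],[1,0,0,10,0],[1,0,0,0,0]]]' 15
python3 - <<'E'
from h import *
delta([.4341,-.3085,.0215],-9.3)
E
```

```text
[ 0.45979271 -0.28912987] -9.70327112313739 0.08614362058591189
[ 0.43439945 -0.30710713]
clock: 28.05
position: [0.4386, -0.2967, 0.0588]
ee_rot: [-2.38, -2.046, 0.002]
force: [-0.0, -0.4, -0.9]
width: 0.214
{'clock': 28.05, 'pos': array([ 0.4386, -0.2967,  0.0588]), 'yaw': np.float64(-8.6), 'tool_now': array([-12.4,  -2.6,  37.3]), 'width': 19.7, 'tilt': np.float64(0.16), 'j': array([ 0.05,  0.51,  0.62,  2.  , -0.42,  0.76,  0.77]), 'turn': np.float64(0.7), 'tool_after_turn': array([-12.4,  -2.4,  37.3])}
```

```bash
python3 -m inch '[[[1,-11,-2.5,0,0.7],[1,0,0,0,0],[1,0,0,0,0]]]' 15 >/dev/null
python3 - <<'E'
from h import *
delta([.4342,-.3075,.0215],-9.3)
E
```

```text
{'clock': 28.35, 'pos': array([ 0.4356, -0.3071,  0.0605]), 'yaw': np.float64(-9.3), 'tool_now': array([-0.6, -1.3, 39. ]), 'width': 19.8, 'tilt': np.float64(0.07), 'j': array([ 0.07,  0.51,  0.62,  1.99, -0.42,  0.77,  0.78]), 'turn': np.float64(0.0), 'tool_after_turn': array([-0.6, -1.3, 39. ])}
```

```bash
python3 -m inch '[[[1,0,-1,10,0],[1,0,0,10,0],[1,0,0,10,0],[1,0,0,5,0],[1,0,0,0,0]]]' 15
python3 - <<'E'
from h import *
delta([.4342,-.3075,.0215],-9.3)
E
```

```text
clock: 28.85
position: [0.4351, -0.3069, 0.0232]
ee_rot: [-2.394, -2.035, -0.002]
force: [-0.3, -0.3, 0.1]
width: 0.213
{'clock': 28.85, 'pos': array([ 0.4351, -0.3069,  0.0232]), 'yaw': np.float64(-9.3), 'tool_now': array([-0.7, -0.8,  1.7]), 'width': 19.6, 'tilt': np.float64(0.07), 'j': array([ 0.11,  0.57,  0.57,  2.02, -0.48,  0.69,  0.82]), 'turn': np.float64(0.0), 'tool_after_turn': array([-0.7, -0.8,  1.7])}
```

```bash
python3 -m inch '[[[1,0,0,1.5,0],[0.5,0,0,0,0],[0.5,0,0,0,0],[0.5,0,0,0,0],[0.5,0,0,0,0],[0.5,0,0,-15,0],[0.5,0,0,-35,0],[0.5,0,0,-40,0],[0.5,0,0,-20,0],[0.5,-30,0,0,0],[0.5,0,0,0,0]]]' 15
python3 - <<'E'
from h import *
f,K,T=cam("wrist"); cv2.imwrite("pics/w13.png",f)
delta([.52,-.15,.15],0)
E
```

```text
clock: 29.95
position: [0.4306, -0.3372, 0.1371]
ee_rot: [2.391, 2.036, 0.002]
force: [-0.4, -0.1, -0.5]
width: 0.502
{'clock': 30.0, 'pos': array([ 0.4314, -0.3348,  0.1366]), 'yaw': np.float64(-9.1), 'tool_now': array([196.5,  58.3, -12.9]), 'width': 46.0, 'tilt': np.float64(0.16), 'j': array([ 0.06,  0.43,  0.7 ,  1.89, -0.34,  0.94,  0.76]), 'turn': np.float64(-9.1), 'tool_after_turn': array([184.9,  88.6, -12.9])}
```

View pics/w13.png

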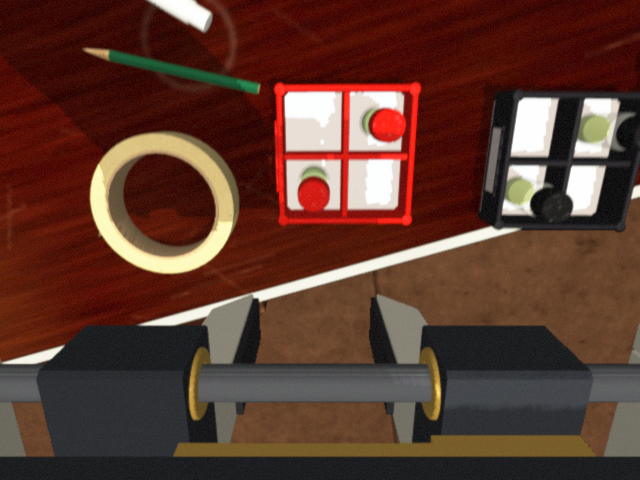

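Red vial in its cell: cap at (314,194). Now the dish.

```bash
python3 -m inch '[[[0,40,17,-2,0],[0,40,17,-2,0],[0,40,17,0,0],[0,40,17,0,0],[0,30,17,0,0],[0,0,0,0,-4],[0,0,0,0,-4],[0,0,0,0,0]]]' 15 >/dev/null
python3 - <<'E'
from h import *
delta([.554,-.052,.0],0)
f,K,T=cam("wrist"); cv2.imwrite("pics/w14.png",f); np.savez("w14.npz",f=f,K=K,T=T)
E
```

```text
{'clock': 30.8, 'pos': array([ 0.5484, -0.1488,  0.1387]), 'yaw': np.float64(-0.8), 'tool_now': array([ 96.2,   4.5, 139.1]), 'width': 91.6, 'tilt': np.float64(0.31), 'j': array([-0.28,  0.45,  0.64,  1.83, -0.33,  0.97,  0.48]), 'turn': np.float64(-0.8), 'tool_after_turn': array([ 96.1,   5.9, 139.1])}
```

View pics/w14.png

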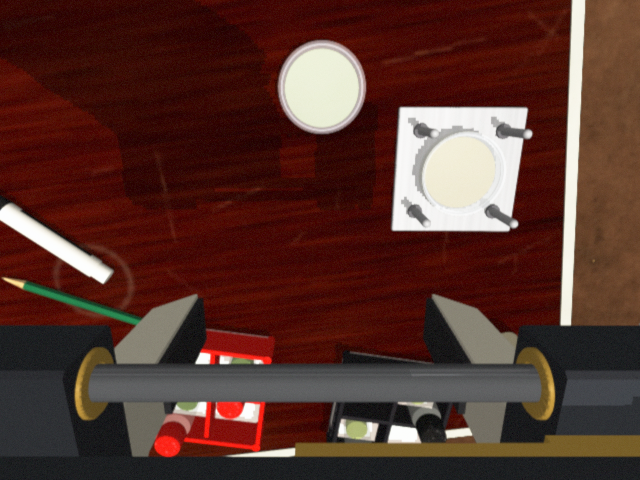

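Run:
```python
from h import *
d=np.load("w14.npz"); f,K,T=d["f"],d["K"],d["T"]
C=[(400,108),(527,108),(514,231),(392,231)]
W=np.array([onplane(K,T,p,.005)[:2] for p in C]); c=W.mean(0); ex=(W[1]+W[2]-W[0]-W[3])/2; ey=(W[0]+W[1]-W[2]-W[3])/2
print("stand",c.round(4),np.degrees(np.arctan2(ex[1],ex[0])),np.degrees(np.arctan2(-ey[0],ey[1])),np.linalg.norm(ex),np.linalg.norm(ey))
hsv=cv2.cvtColor(f,cv2.COLOR_BGR2HSV); H,S,V=[hsv[...,i].astype(int) for i in range(3)]
m=((V>130)&(S<100)).astype(np.uint8); m[:25]=0;m[150:]=0;m[:,:260]=0;m[:,385:]=0
k=max(cv2.findContours(m,cv2.RETR_EXTERNAL,cv2.CHAIN_APPROX_NONE)[0],key=cv2.contourArea)
e=cv2.fitEllipse(k); print(e, onplane(K,T,e[0],.015).round(4), onplane(K,T,e[0],.008).round(4))
w=np.array([onplane(K,T,p[0],.015)[:2] for p in k]); print(cv2.minEnclosingCircle(w.astype(np.float32)*1000))
m=((V>130)).astype(np.uint8)
```

```text
stand [ 0.6549 -0.1135] -0.7823125776330565 0.26906863183429924 0.09263732148117489 0.09120350397592912
((321.6216735839844, 86.3722152709961), (86.83247375488281, 91.98363494873047), 5.267341613769531) [ 0.5536 -0.0525  0.015 ] [ 0.5537 -0.0522  0.008 ]
((553.564208984375, -53.48802185058594), 29.849084854125977)
```

```bash
python3 -m inch '[[[0,32,1.5,20,0],[0,32,1.5,20,0],[0,28,1,20,0],[0,0,0,20,0],[0,0,0,10,0],[0,0,0,0,0]]]' 15 >/dev/null
python3 - <<'E'
from h import *
delta([.5536,-.0525,-.0155],-.7)
E
```

```text
{'clock': 31.45, 'pos': array([ 0.5533, -0.0566,  0.0467]), 'yaw': np.float64(-2.0), 'tool_now': array([ 3.8,  0.2, 62.2]), 'width': 92.2, 'tilt': np.float64(0.22), 'j': array([-0.39,  0.55,  0.56,  1.94, -0.42,  0.76,  0.38]), 'turn': np.float64(-1.3), 'tool_after_turn': array([ 3.8,  0.3, 62.2])}
```

```bash
python3 -m inch '[[[0,4,0,15,-1],[0,0,0,20,0],[0,0,0,15,0],[0,0,0,5,0],[0,0,0,0,0]]]' 15 >/dev/null
python3 - <<'E'
from h import *
delta([.5536,-.0525,-.0155],-.7)
E
```

```text
{'clock': 31.95, 'pos': array([ 0.5558, -0.0572, -0.0065]), 'yaw': np.float64(-1.6), 'tool_now': array([ 4.6, -2.4,  9. ]), 'width': 92.1, 'tilt': np.float64(0.29), 'j': array([-0.34,  0.63,  0.5 ,  1.97, -0.49,  0.65,  0.44]), 'turn': np.float64(-0.9), 'tool_after_turn': array([ 4.7, -2.3,  9. ])}
```

```bash
python3 -m inch '[[[0,5,-2,5,-0.7],[0,0,0,3,0],[0,0,0,0,0]]]' 15 >/dev/null
python3 - <<'E'
from h import *
delta([.5536,-.0525,-.0155],-.7)
E
python3 -m inch '[[[1,0,0,0,0],[1,0,0,0,0],[1,0,0,0,0],[1,0,0,0,0],[1,0,0,0,0],[1,0,0,0,0],[1,0,0,0,0],[1,0,0,0,0]]]' 15
```

```text
{'clock': 32.25, 'pos': array([ 0.5549, -0.0524, -0.0135]), 'yaw': np.float64(-0.9), 'tool_now': array([-0.2, -1.3,  2. ]), 'width': 91.9, 'tilt': np.float64(0.41), 'j': array([-0.34,  0.64,  0.49,  1.98, -0.49,  0.63,  0.45]), 'turn': np.float64(-0.2), 'tool_after_turn': array([-0.2, -1.3,  2. ])}
clock: 33.05
position: [0.5556, -0.0522, -0.0125]
ee_rot: [2.236, 2.201, 0.012]
force: [0.1, 0.8, -0.0]
width: 0.59
```

```bash
python3 -m inch '[[[1,0,0,0,0],[1,0,0,-10,0],[1,0,0,-25,0],[1,0,0,-30,0],[1,0,0,-30,0],[1,0,0,0,0]]]' 15
python3 - <<'E'
from h import *
delta([.6549,-.1135,.06],-.7)
f,K,T=cam("wrist"); cv2.imwrite("pics/w15.png",f)
f,K,T=cam("side"); cv2.imwrite("pics/s15.png",cv2.resize(f[165:365,280:520],None,fx=3,fy=3,interpolation=cv2.INTER_CUBIC))
E
```

```text
clock: 33.65
position: [0.5539, -0.0532, 0.0873]
ee_rot: [2.238, 2.201, 0.009]
force: [0.4, -0.5, -0.2]
width: 0.588
{'clock': 33.65, 'pos': array([ 0.5539, -0.0532,  0.0873]), 'yaw': np.float64(-1.0), 'tool_now': array([-58.7, 101.8,  27.8]), 'width': 54.1, 'tilt': np.float64(0.35), 'j': array([-0.43,  0.5 ,  0.6 ,  1.92, -0.38,  0.84,  0.36]), 'turn': np.float64(-0.3), 'tool_after_turn': array([-59.1, 101.6,  27.8])}
```

View pics/w15.png

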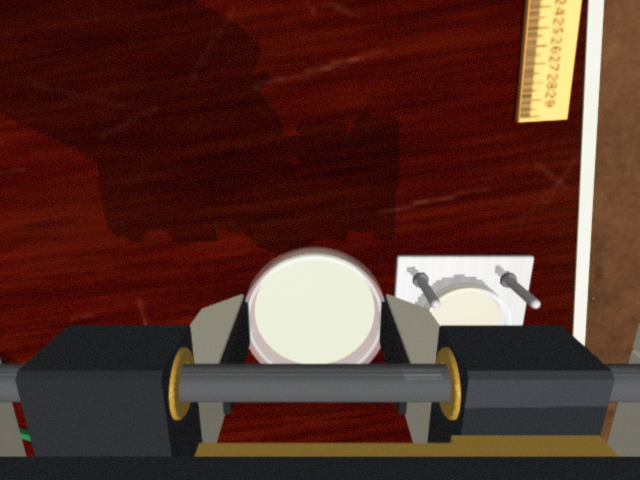

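View pics/s15.png

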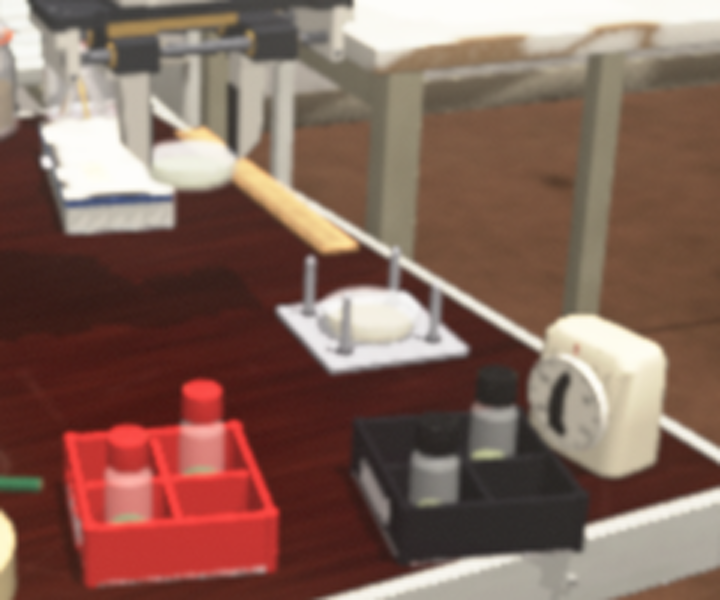

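Dish held level; both vials visibly standing. Move over the stand.

```bash
python3 -m inch '[[[1,-15,25,0,0],[1,-15,25,0,0],[1,-15,25,0,0],[1,-12,22,0,0],[1,0,0,0,0],[1,0,0,0,0]]]' 15 > /dev/null
python3 - <<'E'
from h import *
delta([.6549,-.113,.0065],-.7)
E
```

```text
{'clock': 34.35, 'pos': array([ 0.6457, -0.1103,  0.0768]), 'yaw': np.float64(-0.8), 'tool_now': array([-2.9, 10. , 70.2]), 'width': 53.7, 'tilt': np.float64(0.67), 'j': array([-0.27,  0.66,  0.57,  1.65, -0.42,  0.97,  0.44]), 'turn': np.float64(-0.1), 'tool_after_turn': array([-2.9, 10. , 70.2])}
```

```bash
python3 -m inch '[[[1,-3,10,0,0],[1,0,0,0,0],[1,0,0,5,0],[1,0,0,0,0]]]' 15 > /dev/null
python3 - <<'E'
from h import *
delta([.6549,-.113,.0065],-.7)
f,K,T=cam("wrist"); cv2.imwrite("pics/w16.png",f)
E
```

```text
{'clock': 34.75, 'pos': array([ 0.6537, -0.1115,  0.0697]), 'yaw': np.float64(-0.7), 'tool_now': array([-1.9,  2.1, 63.2]), 'width': 54.1, 'tilt': np.float64(0.91), 'j': array([-0.26,  0.68,  0.57,  1.63, -0.43,  0.97,  0.44]), 'turn': np.float64(-0.0), 'tool_after_turn': array([-1.9,  2.1, 63.2])}
```

View pics/w16.png

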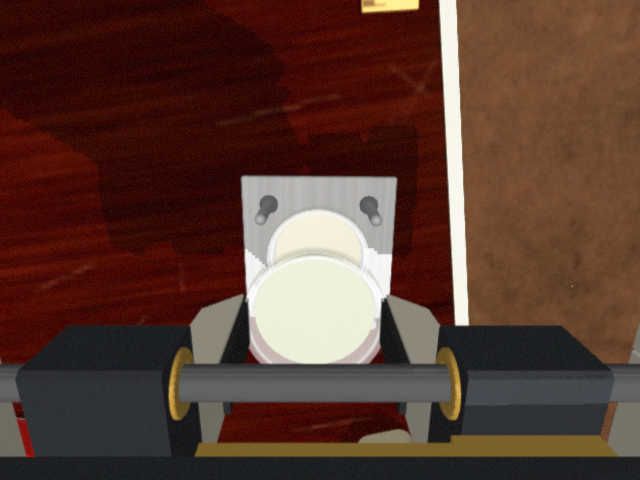

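```bash
python3 - <<'E'
from h import *
f,K,T=cam("wrist")
A=onplane(K,T,(242,177.5),.005);B=onplane(K,T,(396,177.5),.005); print(A,B,(A+B)/2)
a=np.arctan2(B[1]-A[1],B[0]-A[0]); print(np.degrees(a),(A+B)/2+.046*np.array([np.sin(a),-np.cos(a),0]))
E
python3 -m inch '[[[1,-1,2,10,0],[1,0,0,12,0],[1,0,0,0,0]]]' 15 > /dev/null
python3 - <<'E'
from h import *
delta([.6549,-.113,.0065],-.7)
E
```

```text
[ 0.61023199 -0.06724478  0.005     ] [ 0.70051147 -0.06821386  0.005     ] [ 0.65537173 -0.06772932  0.005     ]
-0.6150006042712235 [ 0.65487799 -0.11372667  0.005     ]
{'clock': 35.15, 'pos': array([ 0.6559, -0.1122,  0.0469]), 'yaw': np.float64(-0.7), 'tool_now': array([-1.1, -0.4, 40.4]), 'width': 54.2, 'tilt': np.float64(0.83), 'j': array([-0.25,  0.71,  0.55,  1.64, -0.44,  0.93,  0.46]), 'turn': np.float64(-0.0), 'tool_after_turn': array([-1.1, -0.4, 40.4])}
```

```bash
python3 -m inch '[[[1,-1,0,8,0],[1,0,0,8,0],[1,0,0,0,0]]]' 15 > /dev/null
python3 - <<'E'
from h import *
print(arm.observe()["force"].round(1)); delta([.6549,-.113,.0065],-.7)
E
```

```text
[-0.8  0.8 -0.8]
{'clock': 35.45, 'pos': array([ 0.6551, -0.1132,  0.0287]), 'yaw': np.float64(-0.7), 'tool_now': array([ 0.1,  0.1, 22.2]), 'width': 53.8, 'tilt': np.float64(0.89), 'j': array([-0.24,  0.73,  0.54,  1.65, -0.46,  0.9 ,  0.47]), 'turn': np.float64(-0.0), 'tool_after_turn': array([ 0.1,  0.1, 22.2])}
```

```bash
python3 -m inch '[[[1,0,0,8,0],[1,0,0,7,0],[1,0,0,4,0],[1,0,0,0,0]]]' 15
python3 - <<'E'
from h import *
delta([.6549,-.113,.0065],-.7)
E
```

```text
clock: 35.85
position: [0.6548, -0.1132, 0.0079]
ee_rot: [-2.225, -2.196, 0.008]
force: [-0.1, 0.2, -0.9]
width: 0.587
{'clock': 35.85, 'pos': array([ 0.6548, -0.1132,  0.0079]), 'yaw': np.float64(-0.7), 'tool_now': array([0.2, 0.1, 1.4]), 'width': 54.0, 'tilt': np.float64(0.9), 'j': array([-0.23,  0.75,  0.52,  1.67, -0.47,  0.87,  0.48]), 'turn': np.float64(-0.0), 'tool_after_turn': array([0.2, 0.1, 1.4])}
```

```bash
python3 -m inch '[[[1,0,0,1.5,0],[0.1,0,0,0,0],[0.1,0,0,0,0],[0.1,0,0,0,0],[0.1,0,0,0,0],[0.1,0,0,0,0]]]' 15; python3 -m inch '[[[0.1,0,0,-10,0],[0.1,0,0,-30,0],[0.1,0,0,-40,0],[0.1,-20,0,-30,0],[0.1,-45,-20,0,0],[0.1,-20,-20,0,0],[0.1,0,0,0,0]]]'
python3 - <<'E'
from h import *
f,K,T=cam("wrist"); cv2.imwrite("pics/w17.png",f); np.savez("w17.npz",f=f,K=K,T=T)
f,K,T=cam("side"); cv2.imwrite("pics/s17.png",f)
f,K,T=cam("top"); cv2.imwrite("pics/t17.png",f)
E
```

```text
clock: 36.45
position: [0.6556, -0.1133, 0.0073]
ee_rot: [-2.226, -2.197, 0.006]
force: [1.1, -0.5, 0.2]
width: 0.892
clock: 37.15
position: [0.6161, -0.2008, 0.1264]
ee_rot: [-2.225, -2.203, 0.005]
force: [-0.8, 1.3, -0.1]
width: 0.898
```

View pics/w17.png

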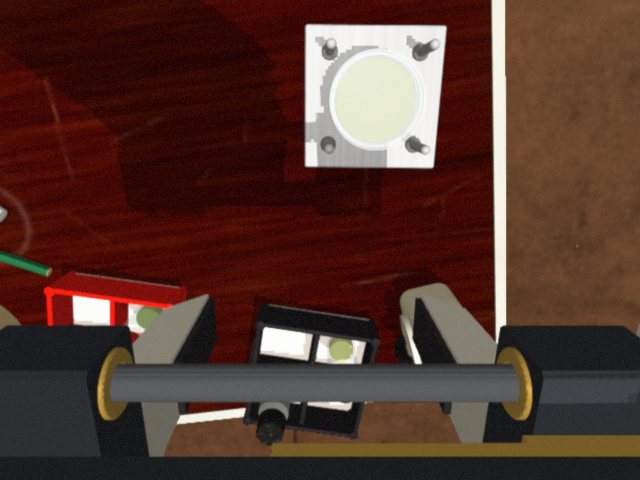

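View pics/s17.png

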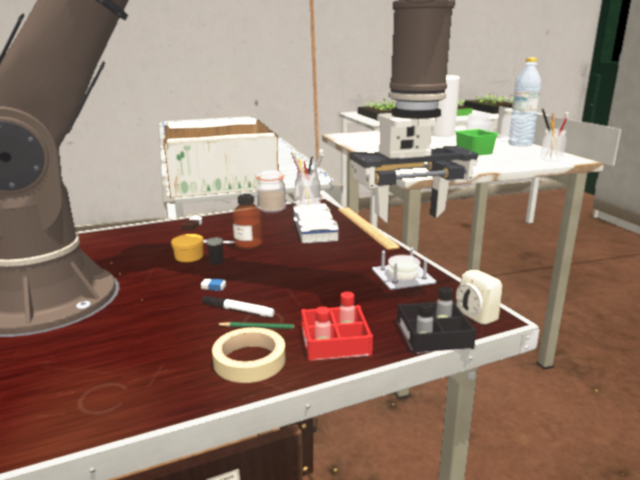

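Run:
```python
from h import *
d=np.load("w17.npz"); f,K,T=d["f"],d["K"],d["T"]
hsv=cv2.cvtColor(f,cv2.COLOR_BGR2HSV); H,S,V=[hsv[...,i].astype(int) for i in range(3)]
m=((H>25)&(H<50)&(S>25)&(V>120)).astype(np.uint8); m[165:]=0;m[:40]=0;m[:,:320]=0;m[:,435:]=0
k=max(cv2.findContours(m,cv2.RETR_EXTERNAL,cv2.CHAIN_APPROX_NONE)[0],key=cv2.contourArea)
e=cv2.fitEllipse(k); print(e,onplane(K,T,e[0],.033))
C=[(305,25),(446,26),(433,168),(305,167)]; print(np.mean([onplane(K,T,p,.005) for p in C],0))
f=cv2.imread("pics/s17.png"); cv2.imwrite("pics/s17c.png",cv2.resize(f[160:310,270:450],None,fx=4,fy=4,interpolation=cv2.INTER_CUBIC))
f=cv2.imread("pics/t17.png"); cv2.imwrite("pics/t17c.png",cv2.resize(f[140:320,140:300],None,fx=3.3,fy=3.3,interpolation=cv2.INTER_CUBIC))
```

```text
((375.3373107910156, 100.49850463867188), (76.082275390625, 82.39762878417969), 22.823036193847656) [ 0.65293936 -0.11423487  0.033     ]
[ 0.65425571 -0.11352166  0.005     ]
```

View pics/s17c.png

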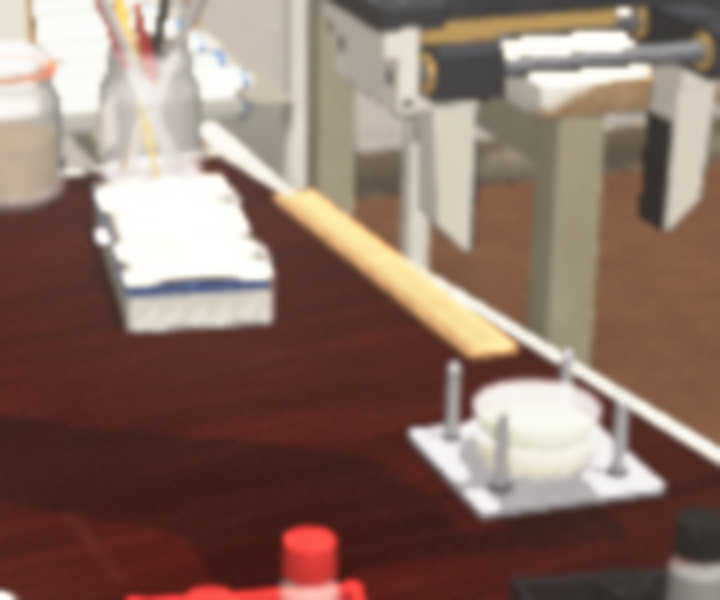

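View pics/t17c.png

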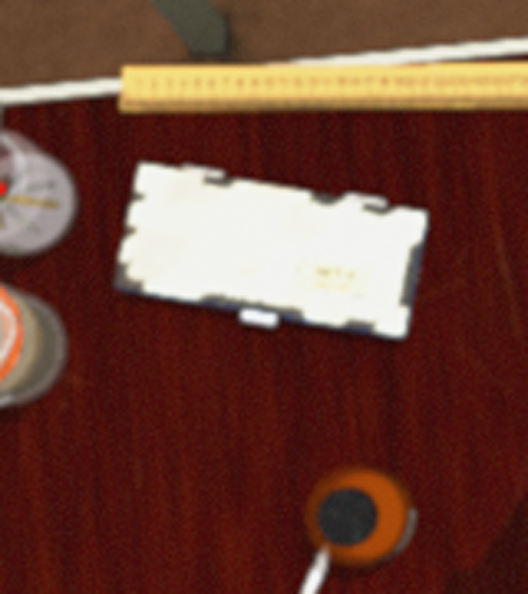

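Lid end heights are 35 px at the free edge and 37 px at the hinge in the 4x crop, so it is flat. The dish is within 2 mm of the stand centre, the bottle stands and the gripper is clear. Signing off.

Run:
```python
from h import *
s=arm.observe(); print(s["clock"],s["dq"].round(3).max(),s["force"].round(1)); print(workorder.sign_off())
```

```text
37.3 0.015 [0.1 1.  0.6]
the job is handed in; nothing more can be done
None
```

The job is done and handed in at about 37 s. Both vials are in their boxes, the dish is on the stand, the forceps are in the tin and the lid is closed. Sign-off gives no verdict, so this rests on my own picture checks.

- **Vials:** the last close-up and side views show each one standing upright in the (−22, −22) cell of its own box.
- **Dish:** it lies flat on the stand's dish, about 2 mm from the stand centre.
- **Forceps:** they were measured at about (−4, −2) mm in the tin frame before the lid came down. With the lid shut they could not be seen again.
- **Lid:** it looks shut, with the free edge and hinge edge within about 2 mm of the same height in the side view.
- **Bottle and gripper:** the spirit bottle is standing, and the gripper was clear of everything.

**What failed or disagreed:**
- **Forceps grasps:** the first two closed on nothing. The real fingertips end about 18–19 mm short of the reported TCP, which disagrees with the stated tool frame. I corrected for this from then on, and every later grasp held at the first try.
- **Forceps release:** I let them drop from roughly 30 mm above the bed, to keep the gripper clear of the open lid.
- **Pad openings:** these read 2–3 mm smaller than the nominal sizes.

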